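# Lock up the bento and hang up the serving tools

### The job

Finish the morning's bento: set every side-dish tub, without tipping it over, into the pocket of the blue box that fits it, all the way down, and swing all three latches fully shut, also one over a pocket left empty. Clear away as well: pull each serving tool out of the stand and hang it by its loop on a hook of the rack, leaving the pan, the soy dish and the jar where they are.

Things in the scene. Friction and masses are not known exactly. Their poses are not given: they have to be found in the camera images.
- bento: open pale blue plastic bento box, 128 mm (x) x 262 mm (y) x 52 mm high, fixed on a non-slip mat. Three pockets lie in a row along its y, all 116 mm long in x and 48 mm deep, 98, 78 and 62 mm wide from +y to -y; walls 6 mm. Origin: centre of its underside, z up; its +x side, away from the robot, carries the latches
- pocket_A (a point): centre of the floor of the widest pocket, +y end, for the large tub (98 mm wide in y, 116 mm long in x, 48 mm deep, rim 48 mm above this point); axes as the bento box. A seated tub's origin is at this point
- pocket_B (a point): centre of the floor of the middle pocket, for the medium tub (78 mm wide in y, 116 mm long in x, 48 mm deep, rim 48 mm above this point); axes as the bento box. A seated tub's origin is at this point
- pocket_C (a point): centre of the floor of the narrowest pocket, -y end, for the small tub (62 mm wide in y, 116 mm long in x, 48 mm deep, rim 48 mm above this point); axes as the bento box. A seated tub's origin is at this point
- latch_A (a joint): angle of pocket A's white latch, a plate 36 mm wide, 46 long, 5 thick: 0 shut, level over the tub's lid edge, pointing to the bento's -x; 1.57 straight up; to 2.1 leaning back. Hinge line along y, 68 mm in +x and 54 mm up from the pocket point. Stays where left; 1 N at the tip moves it. Shuts fully only over a seated tub or empty pocket; shut, it blocks the pocket
- latch_B (a joint): angle of pocket B's white latch, a plate 36 mm wide, 46 long, 5 thick: 0 shut, level over the tub's lid edge, pointing to the bento's -x; 1.57 straight up; to 2.1 leaning back. Hinge line along y, 68 mm in +x and 54 mm up from the pocket point. Stays where left; 1 N at the tip moves it. Shuts fully only over a seated tub or empty pocket; shut, it blocks the pocket
- latch_C (a joint): angle of pocket C's white latch, a plate 36 mm wide, 46 long, 5 thick: 0 shut, level over the tub's lid edge, pointing to the bento's -x; 1.57 straight up; to 2.1 leaning back. Hinge line along y, 68 mm in +x and 54 mm up from the pocket point. Stays where left; 1 N at the tip moves it. Shuts fully only over a seated tub or empty pocket; shut, it blocks the pocket
- tub_large: white side-dish tub with lid, 110 mm long (x) x 92 mm wide (y), lid (6 mm thick) top 50 mm up, about 202 g; below the lid it is 2 mm, in its lowest 14 mm 5 mm narrower all round. On the lid's middle a moulded grip, 34 mm long in x, 16 mm wide in y, 22 mm high (its top 72 mm up), to be pinched across y. The same after a half turn. Origin: centre of its underside, z up. May be absent
- tub_medium: white side-dish tub with lid, 110 mm long (x) x 72 mm wide (y), lid (6 mm thick) top 50 mm up, about 158 g; below the lid it is 2 mm, in its lowest 14 mm 5 mm narrower all round. On the lid's middle a moulded grip, 34 mm long in x, 16 mm wide in y, 22 mm high (its top 72 mm up), to be pinched across y. The same after a half turn. Origin: centre of its underside, z up. May be absent
- tub_small: white side-dish tub with lid, 110 mm long (x) x 56 mm wide (y), lid (6 mm thick) top 50 mm up, about 123 g; below the lid it is 2 mm, in its lowest 14 mm 5 mm narrower all round. On the lid's middle a moulded grip, 34 mm long in x, 16 mm wide in y, 22 mm high (its top 72 mm up), to be pinched across y. The same after a half turn. Origin: centre of its underside, z up. May be absent
- paddle: wooden rice paddle, blade 56 mm wide, 8 mm thick, 180 mm long over all, about 70 g, standing blade down in a slot of the stand. Its handle (20 mm wide) ends in a flat hanging loop, 36 mm wide (y) x 54 mm high (z) x 9 mm thick (x), hole 24 mm wide x 42 mm high. Origin: centre of the blade's lower end; z along the tool to the loop, x through the loop's hole. May be absent
- paddle_eye (a point): centre of the hole in the paddle's hanging loop, 153 mm above its origin
- turner: turner with slotted steel blade, 58 mm wide, 5 mm thick, black handle, 190 mm long over all, about 70 g, standing blade down in a slot of the stand. Its handle (20 mm wide) ends in a flat hanging loop, 36 mm wide (y) x 54 mm high (z) x 9 mm thick (x), hole 24 mm wide x 42 mm high. Origin: centre of the blade's lower end; z along the tool to the loop, x through the loop's hole. May be absent
- turner_eye (a point): centre of the hole in the turner's hanging loop, 163 mm above its origin
- scraper: white plastic scraper, blade 50 mm wide, 8 mm thick, 175 mm long over all, about 70 g, standing blade down in a slot of the stand. Its handle (20 mm wide) ends in a flat hanging loop, 36 mm wide (y) x 54 mm high (z) x 9 mm thick (x), hole 24 mm wide x 42 mm high. Origin: centre of the blade's lower end; z along the tool to the loop, x through the loop's hole. May be absent
- scraper_eye (a point): centre of the hole in the scraper's hanging loop, 148 mm above its origin
- stand: white tool stand, a fixed block 134 mm (x) x 90 mm (y) x 85 mm high with three slots in a row along its x, 42 mm apart, each 14 mm (x) x 65 mm (y) and 75 mm deep, in which the tools stand, x along its x. Origin: centre of its underside
- rack: fixed tool rack: wooden base (110 x 270 mm, 16 mm thick), two posts and a 10 mm rail along its y, 240 mm up, three hooks of 7 mm steel wire 80 mm apart that point to the rack's -x, towards the robot. Nothing stands above the rail. Origin: on the counter under the rail's middle, z up
- hook_A (a point): middle of the level arm of the rack's hook at its +y end, on the wire's axis, 240 mm above the counter, 34 mm before the rail; the arm reaches 26 mm farther to the rack's -x, where its tip turns up to 18 mm above this point; axes as the rack. A tool hangs with its loop round this arm, its loop's hole centre 17.5 mm below it
- hook_B (a point): middle of the level arm of the rack's hook at its middle, on the wire's axis, 240 mm above the counter, 34 mm before the rail; the arm reaches 26 mm farther to the rack's -x, where its tip turns up to 18 mm above this point; axes as the rack. A tool hangs with its loop round this arm, its loop's hole centre 17.5 mm below it
- hook_C (a point): middle of the level arm of the rack's hook at its -y end, on the wire's axis, 240 mm above the counter, 34 mm before the rail; the arm reaches 26 mm farther to the rack's -x, where its tip turns up to 18 mm above this point; axes as the rack. A tool hangs with its loop round this arm, its loop's hole centre 17.5 mm below it
- pan: steel tamagoyaki pan, 125 x 165 x 34 mm with a 150 mm handle to +y, at the far side; leave it alone. Origin: centre of the pan's underside
- soy_dish: white ceramic soy dish, 90 mm across, 20 mm high; leave it alone. Origin: centre of its underside
- furikake: small jar, 54 mm across, 85 mm high; leave it alone. Origin: centre of its underside

How it is judged:
By the outcome, as a careful person would: the job done as asked, in the order asked, and still so for the second after the job is handed in, with the robot touching nothing.
Of tub_large, tub_medium, tub_small only 2 to 3 are there at a start; the rules pass over those that are not, and their reading is None.
Of paddle, turner, scraper only 1 to 2 are there at a start; the rules pass over those that are not, and their reading is None.
At some moment in a run one of tub_large, tub_medium, tub_small may be knocked a few centimetres aside while the robot is not near it.
It also fails if it takes over 210 s, if anything falls off the work surface, if the arm or the gripper's body presses on something with over 40 N, if the wrist force passes 120 N, or if a joint passes its speed limit or range.

### The arm

A 6-joint arm with a two-finger parallel gripper is mounted at the origin on the work surface. World frame = base frame: x ahead of the robot, y to its left, z up, the work surface at z = 0. Lengths are in mm, angles in degrees, forces in N, time in s.
With the tool pointing down it reaches from about 300 to 850 mm from the base axis. Payload 4.2 kg.
Tool frame: the origin (TCP) lies between the finger pads; the fingertips stand ahead of it and the grasp point (between the pads) lies 8 mm behind it (env.tip_reach is the x of the fingertips in the tool frame, in mm); x points along the fingers, y is the direction in which the jaws open and shut, and the axes are right-handed (so a half turn about x gives the same grasp; the last joint's range is limited). The gripper opens to 91 mm and grips with 3 to 60 N. Pads are 32 mm wide; open, the fingers measure 118 mm over their backs; the gripper's body (76 mm by 178 mm) begins 60 mm behind the grasp point.
Start: joints at [69.557, 18.312, 89.639, -0, 72.044, -1.146], TCP at [190.022, 542.71, 224.976] pointing down, gripper open.
Joint ranges: [-177.97, 177.97], [-48.28, 115.42], [12.27, 149.76], [-77.06, 257.06], [2.81, 150.46], [-146.56, 146.56]. Speed limits (degrees/s): [147.25, 147.25, 180, 180, 180, 180].

### API

Orientations are given as [roll, pitch, yaw] about the fixed x, y, z axes, in that order (R = Rz(yaw) Ry(pitch) Rx(roll)).
In Python, from workcell import env, cams gives the robot as it stands.
- The arm moves only by the tool arm_command, never from a script. Its argument "deltas" is a list of rows, each a list of 3 entries, a list of its own where there are three numbers: the opening, from 0 (shut) to 1 (fully open), then the shift along the world's x, y, z in mm, then the turn about the world's z in rad. A call has 1 to 20 rows; each row is the pose to reach, as a shift and turn from the pose commanded when the call began; what a row does not reach only later rows make up. A row lasts 1/10 s, in which the tool goes at most 50 mm and 8.59 degrees, less where a joint would pass 70% of its speed; a pose out of reach is approached as far as the arm can. A call with a gripper value outside its range is refused whole. The fingers move at their own pace and stop on an object; "grip_force" is the grip in N (left out, the last holds). Time passes only in rows, so rows that repeat a pose let the fingers close. It gives the time, the measured TCP pose, the force and the opening at its end, in the units of the state.
- env.state(): the state, without advancing time (a new reading comes with each control period).
- cams.grab_frame(name): name is "scene" or "top"; returns a dict with "img" (420x560x3 uint8, red, green, blue), "K" (3x3 intrinsics, pixels), "rvec" (rotation vector, rad) and "tvec" (3), from world to camera coordinates, as OpenCV has them. Camera axes: x right, y down, z forward; pixel columns grow to the right and rows downward; lengths in mm; the calibration is good to about 2 mm. A picture is of the moment at which its call begins. There is no depth.
- env.job_done(): hands the job in, once; it reports no verdict.
Trained networks look in a picture, given as the dict that the camera call returned (one of the last four; its "shot" number tells which), for a name from the list of things; names that differ only in an ending like _2 or _b are one class to them, and where a whole thing is asked for, a point or a joint stands for the part that bears it (a point fixed in the world has none). Each returns a list of dicts, best first, with "conf" (0 to 1); they miss things now and then, are a little off and sometimes report something else, mostly with a low value. They report only what shows in the picture. A call takes as long as a camera call.
- cams.silhouettes(picture, name): "region" (420x560 bool, what is visible of it) and "centre" ([column, row] in pixels, amid what is visible of it).
The state is a dict: "time_s": time; "qpos": joint angles; "qvel": joint speeds; "effort": joint torques, N m; "ee_pos": TCP position; "ee_rot": TCP orientation; "force": force on the tool from outside, world axes, zero at the start; "torque": the same for the moment, N m; "gripper_width": finger opening in mm.
Only numpy, scipy, OpenCV 4.12 (cv2) and the standard library are available. Lean on these libraries where they do the work, as an engineer would, in place of code of your own. Each camera call takes 0.05 s, during which the arm holds its last target.

## Working session

There is one attempt and no reset: what is moved stays moved. The work goes in short steps, Python scripts to look and compute and a tool call to move; the robot and the scene stay as the last step left them, time stands still between calls to the robot, and variables do not carry over. Pictures are saved under pics/ and viewed, and the job is handed in when it is done.

Besides the shell and the picture viewer there is one more tool, called after "Call:" by a JSON object that holds its "name" and its "arguments", one argument or row to a line. arm_command: Moves the arm, as the interface text tells. Its arguments: {"type":"object","properties":{"deltas":{"type":"array","items":{"type":"array"}},"grip_force":{"type":"number"}},"required":["deltas"]}

```bash
ls; mkdir -p pics; cat > h.py <<'E'
import numpy as np,cv2
from workcell import env,cams
def save(f,n): cv2.imwrite('pics/'+n,f['img'][:,:,::-1])
def cam(f):
    R=cv2.Rodrigues(np.array(f['rvec'],float))[0]; return np.array(f['K'],float),R,np.array(f['tvec'],float).ravel()
def proj(f,p):
    K,R,t=cam(f); q=(R@np.atleast_2d(p).T).T+t; q=q@K.T; return q[:,:2]/q[:,2:]
def unz(f,uv,z):
    K,R,t=cam(f); d=R.T@np.linalg.inv(K)@np.array([uv[0],uv[1],1.]); c=-R.T@t; return c+d*(z-c[2])/d[2]
E
python3 - <<'E'
from h import *
a=cams.grab_frame('scene');b=cams.grab_frame('top');save(a,'s0.png');save(b,'t0.png')
print(env.state(),env.tip_reach)
for f in (a,b):
    K,R,t=cam(f);print('cam',-R.T@t,R[2],K[0,0])
    for n in ['bento','latch_A','latch_B','latch_C','tub_large','tub_medium','tub_small','paddle','turner','scraper','stand','rack','soy_dish','furikake','pan']:
        for r in cams.silhouettes(f,n)[:2]:
            print(n,round(r['conf'],2),np.round(r['centre']),r['region'].sum())
E
```

```text
pics
{'time_s': 0.1, 'qpos': array([ 6.95569961e+01,  1.83482918e+01,  8.96988509e+01, -4.80270530e-04,
        7.20449964e+01, -1.14566288e+00]), 'qvel': array([ 0.03252303, -0.11253289, -0.20519788,  0.0202453 ,  0.02142208,
       -0.11303658]), 'effort': array([-4.19064654e-04, -4.13333166e+01, -2.32508147e+01,  7.28285196e-02,
        4.21447784e-02, -5.26555414e-05]), 'ee_pos': array([189.86783068, 542.28659139, 224.20503404]), 'ee_rot': array([ -90.86170659,   89.90785981, -110.15889919]), 'force': array([-0.06656864,  0.31017557, -0.20569855]), 'torque': array([0.00450556, 0.02925634, 0.05881202]), 'gripper_width': 90.9757971910185} 11.0
cam [ 974.16892114 -455.25968271 1014.25294467] [-0.37027896  0.43526823 -0.82063089] 450.92328746630903
bento 0.84 [295. 235.] 6960
bento 0.47 [335. 208.] 85
latch_B 0.64 [172. 333.] 6974
latch_B 0.56 [312. 231.] 144
latch_C 0.51 [362. 283.] 3971
latch_C 0.44 [299. 260.] 90
tub_large 0.8 [281. 138.] 1216
tub_large 0.57 [172. 333.] 6884
tub_medium 0.17 [279. 139.] 1178
tub_small 0.57 [367. 168.] 833
paddle 0.2 [154. 255.] 2099
turner 0.66 [14
[... 190 characters left out ...]
0.97 [200. 211.] 599
pan 0.73 [363. 282.] 4180
cam [ 425.98994997   -1.82302135 1190.7278238 ] [ 0.14235152  0.00512402 -0.9898029 ] 398.1599862306418
bento 0.85 [261. 212.] 6223
latch_A 0.52 [231. 186.] 152
latch_A 0.39 [267. 142.] 2832
latch_B 0.72 [167. 199.] 776
latch_C 0.55 [294. 181.] 158
tub_large 0.85 [184. 293.] 1312
tub_medium 0.75 [147. 249.] 1011
tub_small 0.93 [166. 200.] 788
turner 0.67 [361. 315.] 65
scraper 0.73 [293. 184.] 148
scraper 0.69 [370. 283.] 119
stand 0.73 [302. 292.] 313
stand 0.68 [359. 295.] 1573
rack 0.74 [393. 225.] 4083
soy_dish 0.95 [253. 284.] 718
furikake 0.77 [302. 294.] 286
furikake 0.16 [232. 187.] 133
pan 0.65 [268. 141.] 2751
pan 0.55 [261. 213.] 6338
```

View pics/s0.png

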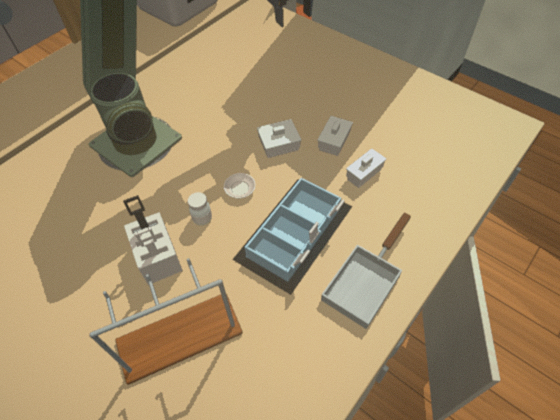

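View pics/t0.png

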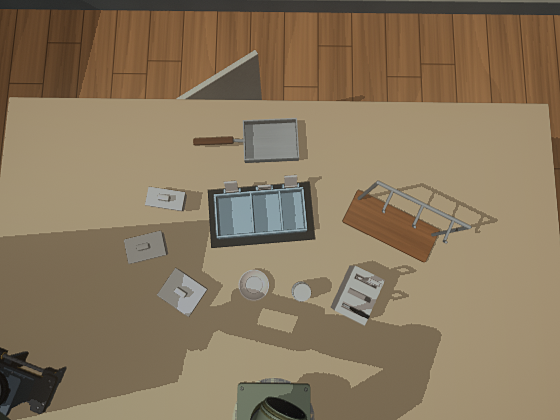

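```bash
python3 - <<'E'
import cv2,numpy as np
t=cv2.imread('pics/t0.png');s=cv2.imread('pics/s0.png')
r=lambda i,a,b,c,d,k:cv2.resize(i[c:d,a:b],None,fx=k,fy=k,interpolation=cv2.INTER_CUBIC)
cv2.imwrite('pics/t0a.png',r(t,320,500,170,340,4)); cv2.imwrite('pics/s0a.png',r(s,80,260,180,390,3.5)[:600])
cv2.imwrite('pics/t0b.png',r(t,120,320,165,320,4));cv2.imwrite('pics/s0b.png',r(s,230,390,110,300,3.5)[:600])
E
```

```text
(no output)
```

View pics/t0a.png

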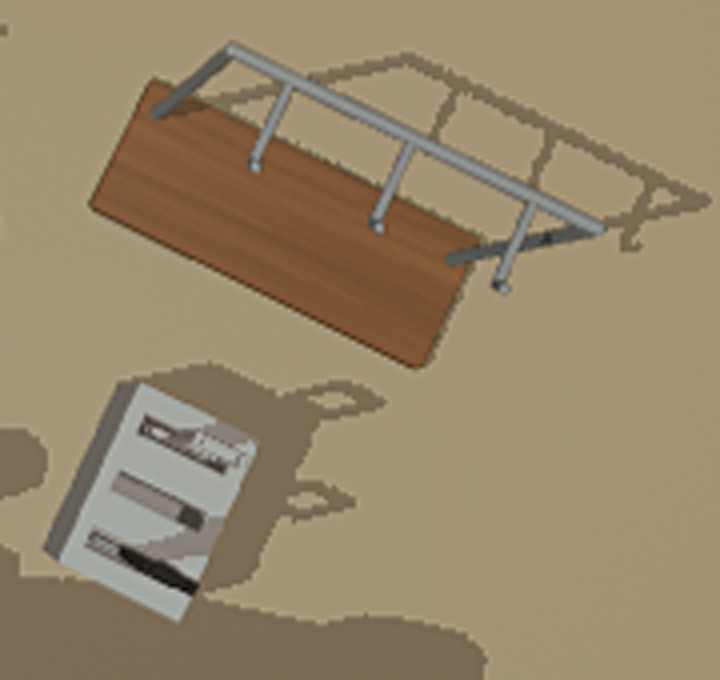

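View pics/s0a.png

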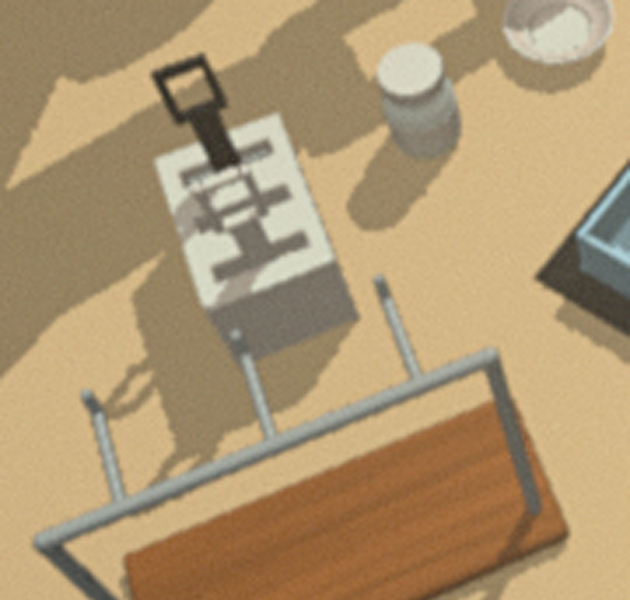

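View pics/t0b.png

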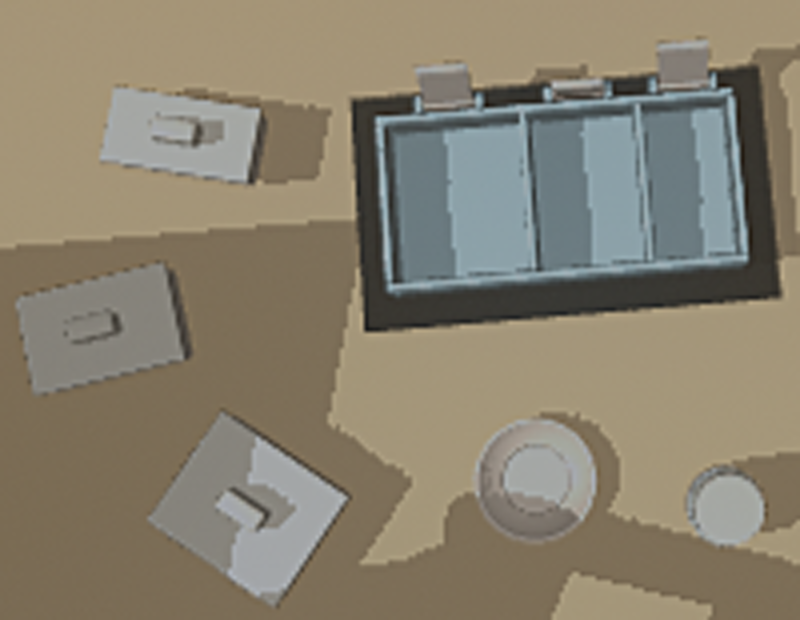

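View pics/s0b.png

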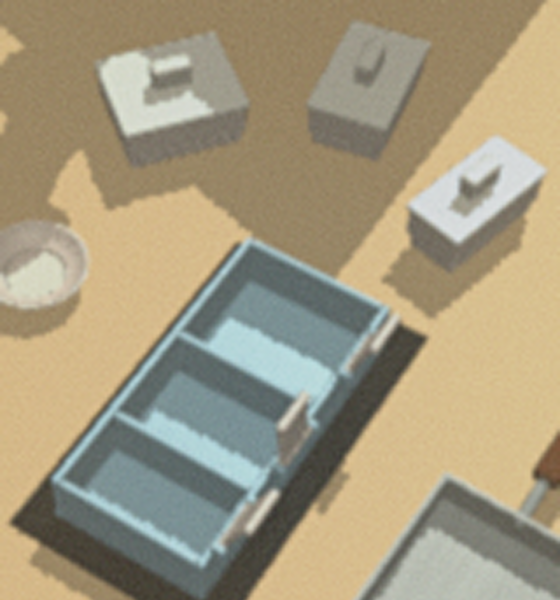

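```bash
cat >> h.py <<'E'
from scipy.optimize import minimize
from scipy.spatial.transform import Rotation as Ro
def box(x0,x1,y0,y1,z0,z1): return np.array([[x,y,z] for x in(x0,x1) for y in(y0,y1) for z in(z0,z1)],float)
def tub(w): return [box(-50,50,-w/2+5,w/2-5,0,14),box(-53,53,-w/2+2,w/2-2,14,44),box(-55,55,-w/2,w/2,44,50),box(-17,17,-8,8,50,72)]
def rack():
    L=[box(-55,55,-135,135,0,16)]; return L
def T(p,pts):
    c,s=np.cos(p[2]),np.sin(p[2]); q=pts.copy(); q[:,0]=c*pts[:,0]-s*pts[:,1]+p[0]; q[:,1]=s*pts[:,0]+c*pts[:,1]+p[1]; return q
S=8
def mask(f,p,boxes):
    m=np.zeros((420,560),np.uint8)
    k=3
    M=np.zeros((420*k,560*k),np.uint8)
    for b in boxes:
        u=proj(f,T(p,b)); h=cv2.convexHull(((u+.5)*k*16-8).astype(np.float32)).round().astype(np.int32)
        cv2.fillConvexPoly(M,h,255,shift=4)
    return cv2.resize(M,(560,420),interpolation=cv2.INTER_AREA)/255.
def fit(obs,boxes,p0):
    # obs list of (frame,region)
    obs=[(f,cv2.GaussianBlur(r.astype(np.float32),(0,0),.7)) for f,r in obs]
    def cost(p):
        c=0
        for f,r in obs:
            m=cv2.GaussianBlur(mask(f,p,boxes).astype(np.float32),(0,0),.7); c+=((m-r)**2).sum()/r.sum()
        return c
    best=None
    sim=np.array(p0)+np.array([[0,0,0],[15,0,0],[0,15,0],[0,0,.3]])
    for _ in range(3):
        r=minimize(cost,sim[0],method='Nelder-Mead',options=dict(initial_simplex=sim,xatol=.01,fatol=1e-6,maxiter=300))
        sim=r.x+np.array([[0,0,0],[5,0,0],[0,-5,0],[0,0,-.1]])
    return r.x,r.fun
def reg(f,n,near=None,amin=0):
    L=[r for r in cams.silhouettes(f,n) if near is None or np.hypot(*(np.array(r['centre'])-near))<18]
    return L[0]['region'] if L else None
W={'tub_large':92,'tub_medium':72,'tub_small':56}
E
python3 - <<'E'
from h import *
a=cams.grab_frame('scene');b=cams.grab_frame('top')
R=Ro.from_euler('xyz',env.state()['ee_rot'],degrees=True).as_matrix();print(R)
def go(n,boxes,ct,cs,z,yaw,ns=None):
    o=[]
    rt=reg(b,n,ct); rs=reg(a,ns or n,cs)
    p=unz(b,ct,z)
    for nm,ob in (('t',[(b,rt)]),('s',[(a,rs)]),('ts',[(b,rt),(a,rs)])):
        if any(x[1] is None for x in ob): print(n,nm,'none');continue
        x,c=fit(ob,boxes,[p[0],p[1],yaw]); print(n,nm,np.round(x,2),np.rad2deg(x[2]).round(2),round(c,3))
go('tub_large',tub(92),(184,293),(281,138),40,-0.9+3.14/2 if 0 else -.9)
go('tub_medium',tub(72),(147,249),(335,135),40,np.deg2rad(100))
go('tub_small',tub(56),(166,200),(367,168),40,np.deg2rad(80))
go('bento',[box(-64,64,-131,131,0,52)],(261,212),(295,235),30,0.05)
go('stand',[box(-67,67,-45,45,0,85)],(359,295),(158,252),50,-.4)
go('furikake',[T([0,0,i*np.pi/12],box(-27,27,-3,3,0,85)) for i in range(12)],(302,292),(200,211),40,0)
print(unz(b,(253,284),10))
for z in (7,11,52,54): print(z,[np.round(unz(b,(120+u/4,165+v/4),z),1)[:2] for u,v in ((375,117),(735,90),(747,262),(388,293))])
E
```

```text
[[ 4.99919393e-05  3.30476679e-01  9.43814157e-01]
 [ 9.99989230e-05  9.43814151e-01 -3.30476683e-01]
 [-9.99999994e-01  1.10901569e-04  1.41357877e-05]]
tub_large t [359.1  261.04  -0.38] -22.05 0.228
tub_large s [ 3.5371e+02  2.6420e+02 -3.5000e-01] -20.22 0.143
tub_large ts [353.82 264.78  -0.41] -23.4 0.375
tub_medium t [481.71 374.98   1.82] 104.44 0.018
tub_medium s [480.02 376.44   1.85] 106.07 0.022
tub_medium ts [480.87 374.93   1.83] 104.94 0.046
tub_small t none
tub_small s [620.91 326.54   1.43] 81.9 0.004
tub_small ts none
bento t [5.8212e+02 5.1970e+01 2.2000e-01] 12.67 0.294
bento s [5.9837e+02 2.6150e+01 1.0000e-02] 0.83 0.18
bento ts [5.9593e+02 3.0660e+01 9.0000e-02] 5.38 0.486
stand t [ 357.88 -231.03   -0.44] -25.24 0.133
stand s [ 356.44 -229.49   -0.44] -25.36 0.191
stand ts [ 357.86 -230.27   -0.44] -25.23 0.327
furikake t [ 3.6346e+02 -7.1430e+01 -4.0000e-02] -2.27 0.152
furikake s [ 3.6256e+02 -7.3600e+01 -8.0000e-02] -4.34 0.048
furikake ts [ 3.6232e+02 -7.3060e+01  4.0000e-02] 2.36 0.216
[378.83014344  63.66341481  10.        ]
7 [array([644. , 188.3]), array([668.5, -83.6]), array([537.9, -93. ]), array([511.1, 173.9])]
11 [array([643.3, 187.6]), array([667.6, -83.4]), array([537.6, -92.7]), array([510.9, 173.3])]
52 [array([635.7, 181.1]), array([659.2, -80.5]), array([533.7, -89.6]), array([507.9, 167.2])]
54 [array([635.4, 180.7]), array([658.8, -80.4]), array([533.5, -89.4]), array([507.8, 166.9])]
```

```bash
python3 - <<'E'
from h import *
a=cams.grab_frame('scene');b=cams.grab_frame('top')
x,c=fit([(b,reg(b,'tub_large',(184,293))),(a,reg(a,'tub_large',(281,138)))],tub(92),[353,262,1.0]);print('large',x,np.rad2deg(x[2]),c)
r=reg(b,'tub_small',(166,200)); 
if r is not None:
    x,c=fit([(b,r),(a,reg(a,'tub_small',(367,168)))],tub(56),[621,326,1.43]);print('small',x,np.rad2deg(x[2]),c)
def blue(f,c):
    im=f['img'].astype(int); m=((im[:,:,2]-im[:,:,0])>12).astype(np.uint8)
    n,l,st,ce=cv2.connectedComponentsWithStats(m); i=l[max(0,c[1]-20):c[1]+20,c[0]-20:c[0]+20]; k=np.bincount(i[i>0]).argmax()
    print(st[k]); m=(l==k).astype(np.uint8)
    return cv2.morphologyEx(m,cv2.MORPH_CLOSE,np.ones((3,3)))
mb,ma=blue(b,(261,212)),blue(a,(295,235))
for zz in (0,4):
  B=[box(-64,64,-131,131,zz,52+zz)]
  for nm,o in (('t',[(b,mb)]),('s',[(a,ma)]),('ts',[(b,mb),(a,ma)])):
    x,c=fit(o,B,[584,44.6,.09]);print(zz,nm,np.round(x,3),np.rad2deg(x[2]).round(2),round(c,4))
def ov(f,m,p,boxes,n,crop):
    im=f['img'][:,:,::-1].copy()
    k=4; u0,u1,v0,v1=crop; I=cv2.resize(im[v0:v1,u0:u1],None,fx=k,fy=k,interpolation=cv2.INTER_CUBIC)
    for bb in boxes:
        u=proj(f,T(p,bb)); u=((u+.5-[u0,v0])*k).round().astype(int)
        for i in range(8):
            for j in range(i):
                if bin(i^j).count('1')==1: cv2.line(I,tuple(map(int,u[i])),tuple(map(int,u[j])),(0,0,255),1)
    cv2.imwrite('pics/'+n,I)
ov(b,mb,x,[box(-64,64,-131,131,0,52)],'ovt.png',(200,330,170,260));ov(a,ma,x,[box(-64,64,-131,131,0,52)],'ovs.png',(225,365,170,300))
E
```

```text
large [355.9114485  263.10898042   1.00225654] 57.42506950423561 0.03783074766397476
small [622.86880587 324.25617286   1.437624  ] 82.36978771105626 0.01744649186730385
[ 214  183   93   56 3802]
[ 245  179   96   96 3351]
0 t [5.87851e+02 4.62380e+01 9.60000e-02] 5.51 0.0143
0 s [5.78875e+02 5.94510e+01 1.25000e-01] 7.14 0.3241
0 ts [5.85433e+02 4.68330e+01 1.01000e-01] 5.77 0.3771
4 t [5.87638e+02 4.62010e+01 9.70000e-02] 5.58 0.0168
4 s [5.80798e+02 5.86220e+01 1.07000e-01] 6.11 0.3333
4 ts [5.86023e+02 4.62660e+01 1.03000e-01] 5.88 0.3738
```

View pics/ovt.png

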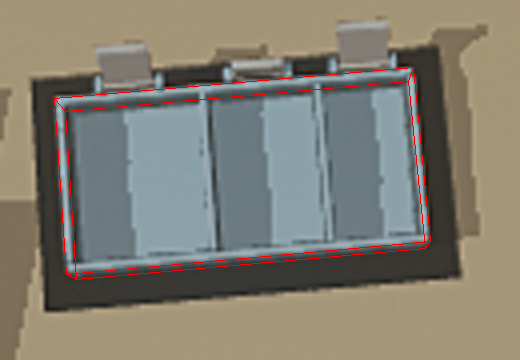

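View pics/ovs.png

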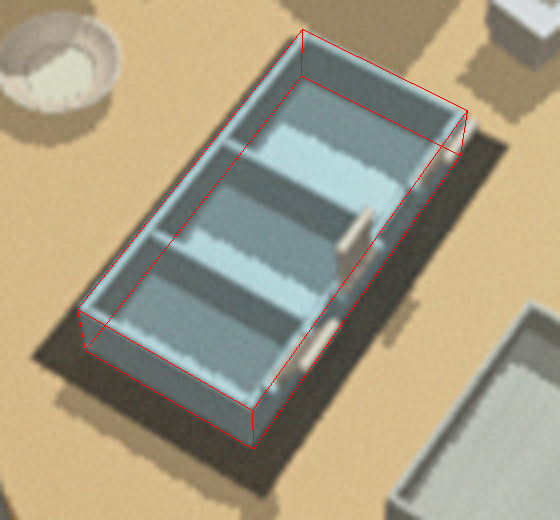

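Call:
{"name": "arm_command", "arguments": {
  "deltas": [
    [0.5,[48,-28,-16],-0.14],
    [0.5,[96,-56,-32],-0.28],
    [0.5,[145,-84,-48],-0.42],
    [0.5,[194,-112,-64],-0.56],
    [0.5,[242,-140,-80],-0.7],
    [0.5,[291,-168,-95],-0.84],
    [0.5,[291,-168,-95],-0.974],
    [0.5,[291,-168,-95],-0.974],
    [0.5,[291,-168,-95],-0.974]
  ],
  "grip_force": 25
}}

```text
time_s: 3.5
ee_pos: [481.5, 373.9, 129.4]
ee_rot: [-87.9, 89.9, -163.1]
force: [1.3, -0.1, -0.6]
gripper_width: 45.5
```

```bash
python3 - <<'E'
from h import *
a=cams.grab_frame('scene');b=cams.grab_frame('top');save(a,'s1.png')
s=env.state();print(s['ee_pos'],s['ee_rot'],s['qpos'],s['force'],s['time_s'])
R=Ro.from_euler('xyz',s['ee_rot'],degrees=True).as_matrix();print(np.rad2deg(np.arctan2(R[1,1],R[0,1]))-90)
E
```

```text
[480.31745967 375.29978851 130.29183799] [177.0379633   89.97092253 102.00813326] [3.69074944e+01 2.54291412e+01 9.28592526e+01 2.99551574e-02
 6.16993672e+01 2.19231255e+01] [-1.20123508  0.78940333 -0.93289661] 3.6
-75.02983041369566
```

View pics/s1.png

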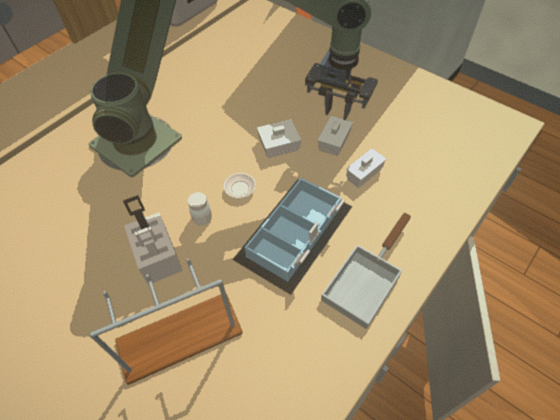

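Call:
{"name": "arm_command", "arguments": {
  "deltas": [
    [0.5,[0,0,-40],0],
    [0.5,[0,0,-60],0],
    [0.5,[0,0,-66],0],
    [0.5,[0,0,-66],0],
    [0,[0,0,-66],0],
    [0,[0,0,-66],0],
    [0,[0,0,-66],0],
    [0,[0,0,-66],0],
    [0,[0,0,-66],0]
  ],
  "grip_force": 25
}}

```text
time_s: 4.5
ee_pos: [481.1, 374.8, 64.6]
ee_rot: [124.3, 90.0, 49.1]
force: [-1.2, 0.4, 2.7]
gripper_width: 15.9
```

Call:
{"name": "arm_command", "arguments": {
  "deltas": [
    [0,[0,0,30],0],
    [0,[0,0,70],0],
    [0,[0,0,100],0],
    [0,[10,-34,100],0.14],
    [0,[21,-69,100],0.28],
    [0,[32,-104,100],0.42],
    [0,[43,-139,100],0.56],
    [0,[54,-173,100],0.7],
    [0,[64,-208,100],0.84],
    [0,[75,-243,100],0.98],
    [0,[86,-278,100],1.12],
    [0,[97,-312,100],1.26],
    [0,[107.4,-346.6,100],1.4085],
    [0,[107.4,-346.6,100],1.4085],
    [0,[107.4,-346.6,75],1.4085],
    [0,[107.4,-346.6,60],1.4085],
    [0,[107.4,-346.6,60],1.4085],
    [0,[107.4,-346.6,60],1.4085]
  ]
}}

```text
time_s: 6.3
ee_pos: [588.3, 28.5, 124.0]
ee_rot: [145.7, 90.0, 151.3]
force: [0.1, 0.4, -1.7]
gripper_width: 15.5
```

```bash
cat >> h.py <<'E'
def ov(f,items,n,crop,k=4):
    im=f['img'][:,:,::-1].copy()
    u0,u1,v0,v1=crop; I=cv2.resize(im[v0:v1,u0:u1],None,fx=k,fy=k,interpolation=cv2.INTER_CUBIC)
    for p,boxes in items:
      for bb in boxes:
        u=proj(f,T(p,bb)); u=((u+.5-[u0,v0])*k).round().astype(int)
        for i in range(8):
            for j in range(i):
                if bin(i^j).count('1')==1: cv2.line(I,tuple(map(int,u[i])),tuple(map(int,u[j])),(0,0,255),1)
    cv2.imwrite('pics/'+n,I)
BEN=[586.5,46.2,np.deg2rad(5.6)]
E
python3 - <<'E'
from h import *
a=cams.grab_frame('scene');b=cams.grab_frame('top')
ov(a,[(BEN,[box(-64,64,-131,131,0,52)])],'s2.png',(215,365,160,300));ov(b,[(BEN,[box(-64,64,-131,131,0,52)])],'t2.png',(190,330,160,280))
s=env.state();print(s['ee_pos'],s['force'],s['gripper_width'])
E
```

```text
[589.0496944   28.46276355 124.94444638] [ 0.06436944 -0.21523388 -1.55282626] 16.00751436971092
```

View pics/s2.png

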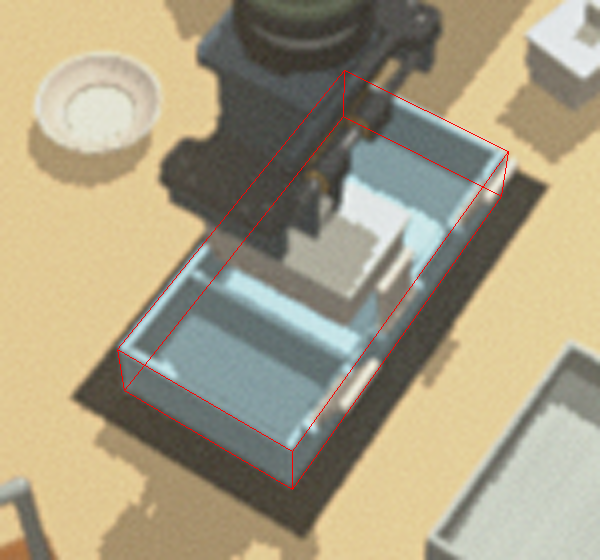

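View pics/t2.png

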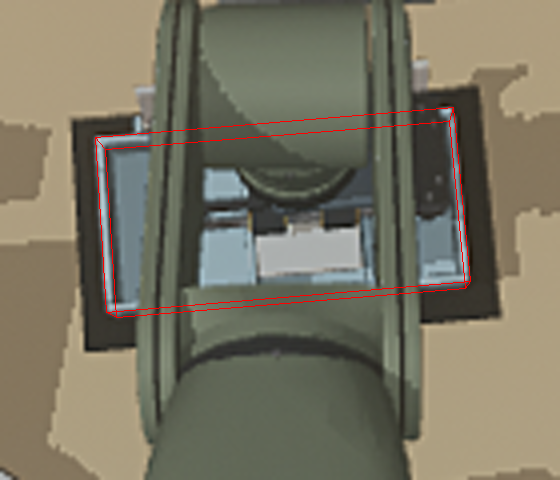

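Call:
{"name": "arm_command", "arguments": {
  "deltas": [
    [0,[0,0,-10],0],
    [0,[0,0,-20],0],
    [0,[0,0,-28],0],
    [0,[0,0,-36],0],
    [0,[0,0,-36],0],
    [0,[0,0,-36],0]
  ]
}}

```text
time_s: 7.0
ee_pos: [588.4, 28.1, 87.7]
ee_rot: [167.0, 90.0, 172.6]
force: [1.1, -0.2, -1.1]
gripper_width: 16.1
```

Call:
{"name": "arm_command", "arguments": {
  "deltas": [
    [0,[0,0,-7],0],
    [0,[0,0,-12],0],
    [0,[0,0,-16],0],
    [0,[0,0,-18],0],
    [0,[0,0,-18],0],
    [0,[0,0,-18],0]
  ]
}}

```text
time_s: 7.6
ee_pos: [588.5, 28.1, 70.0]
ee_rot: [28.5, 90.0, 34.1]
force: [0.0, -0.5, -1.0]
gripper_width: 15.8
```

Nearly seated, no contact force; go down until it touches.

Call:
{"name": "arm_command", "arguments": {
  "deltas": [
    [0,[0,0,-2],0],
    [0,[0,0,-3],0],
    [0,[0,0,-4],0],
    [0,[0,0,-5],0],
    [0,[0,0,-5],0]
  ]
}}

```text
time_s: 8.1
ee_pos: [589.0, 27.9, 68.4]
ee_rot: [-9.1, 89.9, -3.5]
force: [-5.0, -0.6, 17.7]
gripper_width: 15.9
```

Call:
{"name": "arm_command", "arguments": {
  "deltas": [
    [0.45,[0,0,3],0],
    [0.45,[0,0,3],0],
    [0.45,[0,0,3],0],
    [0.45,[0,0,3],0],
    [0.45,[0,0,30],0],
    [0.45,[0,0,70],0],
    [0.45,[-45,30,75],0],
    [0.45,[-90,60,75],0.1],
    [0.45,[-135,90,75],0.2],
    [0.45,[-170,120,75],0.3],
    [0.45,[-190,150,75],0.42],
    [0.45,[-210,180,75],0.55],
    [0.45,[-215,220,75],0.7],
    [0.45,[-220,227,75],0.8],
    [0.45,[-220,227,75],0.9],
    [0.45,[-220,227,75],0.904],
    [0.45,[-220,227,75],0.904]
  ]
}}

```text
time_s: 9.8
ee_pos: [368.4, 255.0, 139.8]
ee_rot: [148.3, 90.0, -154.4]
force: [0.1, 0.1, -0.3]
gripper_width: 41.4
```

```bash
python3 - <<'E'
from h import *
a=cams.grab_frame('scene');b=cams.grab_frame('top');save(a,'s3.png');save(b,'t3.png')
print(env.state()['ee_pos'],env.state()['qpos'])
for n,w in W.items():
    for f in (a,b):
        for r in cams.silhouettes(f,n)[:2]: print(n,round(r['conf'],2),np.round(r['centre']),r['region'].sum())
E
```

```text
[368.51926031 254.8099922  139.85362954] [ 3.31873258e+01  1.14679839e+01  1.12825359e+02  5.84969838e-03
  5.57221731e+01 -1.14090738e+02]
tub_large 0.64 [278. 138.] 1209
tub_large 0.55 [193. 298.] 606
tub_medium 0.72 [291. 223.] 1065
tub_medium 0.61 [333. 209.] 75
tub_medium 0.75 [268. 213.] 984
tub_small 0.82 [362. 169.] 885
tub_small 0.19 [293. 242.] 5870
tub_small 0.64 [162. 199.] 757
```

View pics/s3.png

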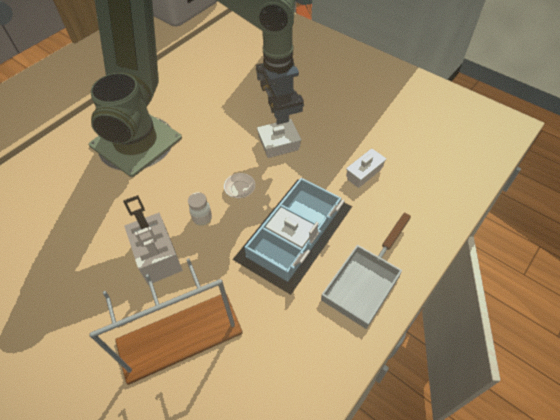

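View pics/t3.png

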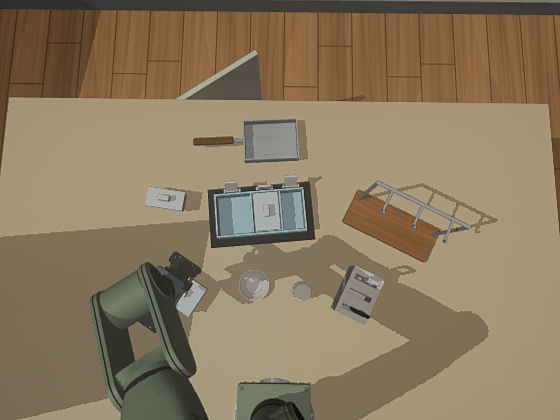

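```bash
python3 - <<'E'
from h import *
a=cams.grab_frame('scene')
for n,c,p in (('tub_large',(278,138),[356,263,1.0]),('tub_small',(363,169),[622,325,1.437])):
    r=reg(a,n,c)
    if r is None: print('none');continue
    x,e=fit([(a,r)],tub(W[n]),p);print(n,x,np.rad2deg(x[2]),e)
ov(a,[([355.9,263.1,1.002],tub(92)),([622.9,324.3,1.4376],tub(56))],'s4.png',(240,400,80,220))
E
```

```text
tub_large [357.61213108 264.41115597   0.94190919] 53.967421338587705 0.05151670426130295
tub_small [622.12907397 324.11235456   1.44929134] 83.0382773172537 0.030427629128098488
```

View pics/s4.png

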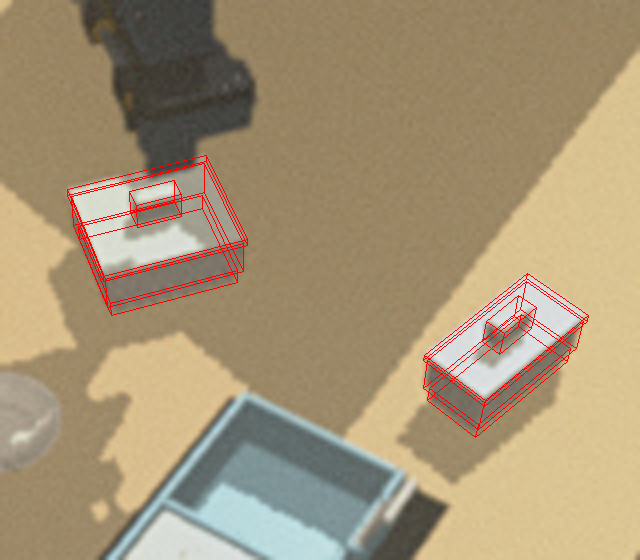

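Call:
{"name": "arm_command", "arguments": {
  "deltas": [
    [0.5,[-12.4,7.8,0],-0.01],
    [0.5,[-12.4,7.8,-20],-0.01],
    [0.5,[-12.4,7.8,-55],-0.01],
    [0.5,[-12.4,7.8,-70],-0.01],
    [0.5,[-12.4,7.8,-76],-0.01],
    [0.5,[-12.4,7.8,-76],-0.01],
    [0,[-12.4,7.8,-76],-0.01],
    [0,[-12.4,7.8,-76],-0.01],
    [0,[-12.4,7.8,-76],-0.01],
    [0,[-12.4,7.8,-76],-0.01],
    [0,[-12.4,7.8,-76],-0.01]
  ]
}}

```text
time_s: 11.45
ee_pos: [356.3, 263.1, 64.5]
ee_rot: [-12.1, 89.9, 44.7]
force: [-0.1, -0.1, 2.2]
gripper_width: 15.5
```

Call:
{"name": "arm_command", "arguments": {
  "deltas": [
    [0,[0,0,30],0],
    [0,[0,0,70],0],
    [0,[0,0,100],0],
    [0,[32,-20,100],-0.13],
    [0,[64,-40,100],-0.26],
    [0,[96,-61,100],-0.39],
    [0,[128,-81,100],-0.52],
    [0,[160,-101,100],-0.65],
    [0,[192,-121,100],-0.78],
    [0,[223.2,-141.3,100],-0.894],
    [0,[223.2,-141.3,100],-0.894],
    [0,[223.2,-141.3,80],-0.894],
    [0,[223.2,-141.3,60],-0.894],
    [0,[223.2,-141.3,50],-0.894],
    [0,[223.2,-141.3,50],-0.894]
  ]
}}

```text
time_s: 12.95
ee_pos: [577.5, 121.6, 112.2]
ee_rot: [-177.0, 89.7, -171.4]
force: [-0.2, 0.6, -2.2]
gripper_width: 15.8
```

```bash
python3 - <<'E'
from h import *
a=cams.grab_frame('scene')
ov(a,[],'s5.png',(215,365,160,300))
s=env.state();print(s['ee_pos'],s['force'],s['gripper_width'])
E
```

```text
[578.51056694 121.81482794 113.46291543] [-5.17513933e-01 -9.39946530e-04 -2.70800254e+00] 15.729739582393734
```

View pics/s5.png

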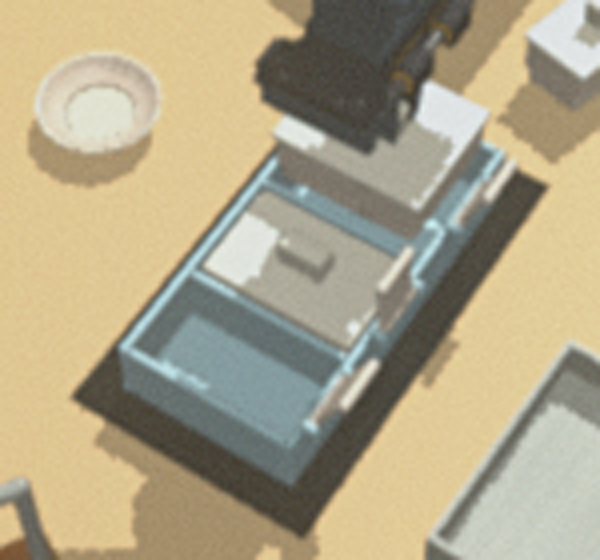

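Large tub is level above pocket A at about (385,160) in the crop; the medium is seated. Lowering.

Call:
{"name": "arm_command", "arguments": {
  "deltas": [
    [0,[0,0,-10],0],
    [0,[0,0,-18],0],
    [0,[0,0,-26],0],
    [0,[0,0,-30],0],
    [0,[0,0,-34],0],
    [0,[0,0,-34],0],
    [0,[0,0,-34],0]
  ]
}}

```text
time_s: 13.7
ee_pos: [579.4, 121.7, 80.1]
ee_rot: [25.6, 90.0, 31.1]
force: [0.3, 0.4, -1.4]
gripper_width: 15.7
```

Call:
{"name": "arm_command", "arguments": {
  "deltas": [
    [0,[0,0,-4],0],
    [0,[0,0,-7],0],
    [0,[0,0,-10],0],
    [0,[0,0,-12],0],
    [0,[0,0,-14],0],
    [0,[0,0,-15],0],
    [0,[0,0,-15],0]
  ]
}}

```text
time_s: 14.4
ee_pos: [579.1, 121.5, 68.5]
ee_rot: [3.5, 89.9, 9.1]
force: [-7.1, -1.7, 18.5]
gripper_width: 15.7
```

Call:
{"name": "arm_command", "arguments": {
  "deltas": [
    [0.45,[0,0,3],0],
    [0.45,[0,0,3],0],
    [0.45,[0,0,3],0],
    [0.45,[0,0,3],0],
    [0.45,[0,0,35],0],
    [0.45,[0,0,75],0],
    [0.45,[10,25,75],-0.14],
    [0.45,[20,50,75],-0.28],
    [0.45,[25,75,75],-0.42],
    [0.45,[30,100,75],-0.56],
    [0.45,[35,125,75],-0.7],
    [0.45,[40,150,75],-0.84],
    [0.45,[43,175,75],-0.98],
    [0.45,[43,202,75],-1.12],
    [0.45,[43,202,75],-1.26],
    [0.45,[43,202,75],-1.4],
    [0.45,[43,202,75],-1.54],
    [0.45,[43,202,75],-1.68],
    [0.45,[43,202,75],-1.8],
    [0.45,[43,202,75],-1.8]
  ]
}}

```text
time_s: 16.4
ee_pos: [622.1, 323.6, 139.2]
ee_rot: [-52.8, 89.9, -150.3]
force: [0.3, -0.5, -1.1]
gripper_width: 41.0
```

```bash
python3 - <<'E'
from h import *
a=cams.grab_frame('scene')
ov(a,[([622.5,324.2,1.44],tub(56))],'s6.png',(225,425,110,260))
s=env.state();print(s['ee_pos'],s['force'],s['gripper_width'],s['qpos'])
E
```

```text
[622.11237025 323.60461061 139.37537058] [-0.43485617 -0.58526332  0.79146529] 40.772160978012714 [ 2.65434063e+01  3.28790981e+01  7.81663128e+01 -2.16805805e-03
  6.89994142e+01  3.39339835e+01]
```

View pics/s6.png

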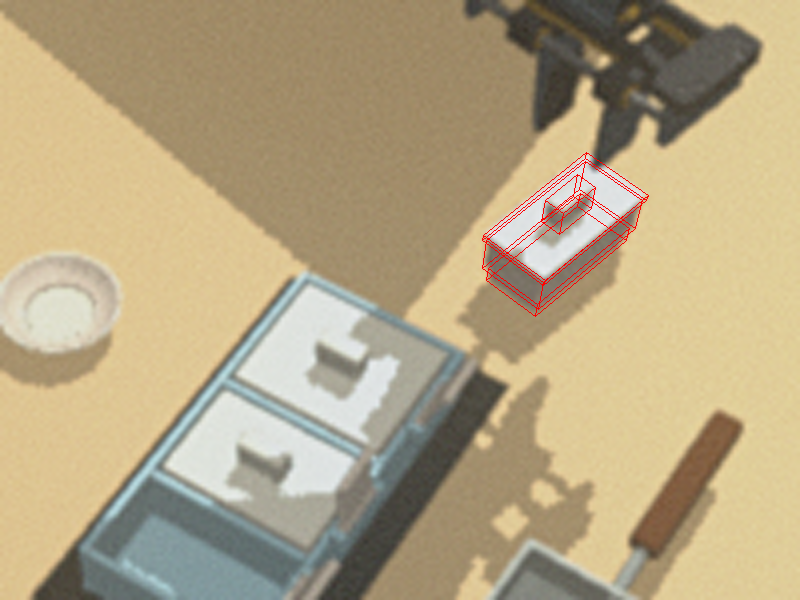

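Call:
{"name": "arm_command", "arguments": {
  "deltas": [
    [0.5,[0,0,-40],0],
    [0.5,[0,0,-65],0],
    [0.5,[0,0,-76],0],
    [0.5,[0,0,-76],0],
    [0,[0,0,-76],0],
    [0,[0,0,-76],0],
    [0,[0,0,-76],0],
    [0,[0,0,-76],0],
    [0,[0,0,-76],0]
  ]
}}

```text
time_s: 17.35
ee_pos: [622.3, 323.7, 64.3]
ee_rot: [128.2, 90.0, 30.7]
force: [-0.4, 0.3, 1.8]
gripper_width: 16.2
```

Call:
{"name": "arm_command", "arguments": {
  "deltas": [
    [0,[0,0,40],0],
    [0,[0,0,80],0],
    [0,[-20,-10,120],0],
    [0,[-40,-40,120],0.13],
    [0,[-50,-70,120],0.26],
    [0,[-55,-100,120],0.39],
    [0,[-55,-130,120],0.52],
    [0,[-55,-160,120],0.65],
    [0,[-55,-190,120],0.78],
    [0,[-55,-220,120],0.92],
    [0,[-50,-250,120],1.06],
    [0,[-45,-280,120],1.2],
    [0,[-40,-310,120],1.34],
    [0,[-30,-340,120],1.48],
    [0,[-26.4,-371.1,120],1.62],
    [0,[-26.4,-371.1,120],1.76],
    [0,[-26.4,-371.1,90],1.8],
    [0,[-26.4,-371.1,60],1.8],
    [0,[-26.4,-371.1,50],1.8],
    [0,[-26.4,-371.1,50],1.8]
  ]
}}

```text
time_s: 19.35
ee_pos: [594.7, -47.4, 112.4]
ee_rot: [167.5, 89.8, 173.1]
force: [0.3, -0.8, -0.9]
gripper_width: 15.7
```

```bash
python3 - <<'E'
from h import *
a=cams.grab_frame('scene')
ov(a,[],'s7.png',(215,365,160,300))
s=env.state();print(s['ee_pos'],s['force'],s['gripper_width'])
E
```

```text
[595.86861188 -47.43265806 113.94176465] [ 0.20242305 -0.76554886 -0.74149084] 15.782763521470557
```

View pics/s7.png

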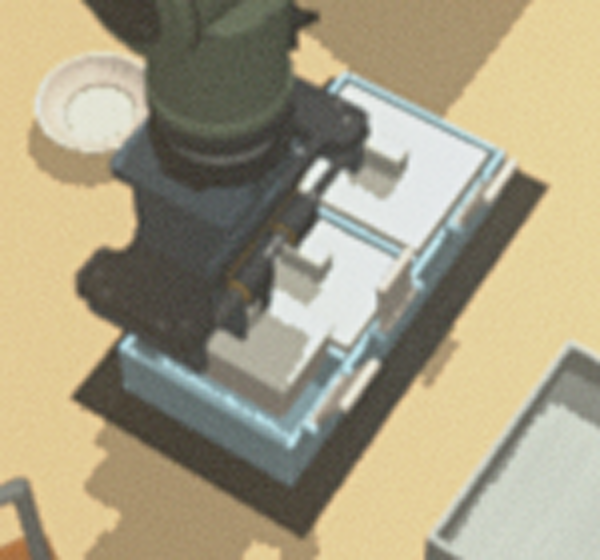

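Call:
{"name": "arm_command", "arguments": {
  "deltas": [
    [0,[0,0,-10],0],
    [0,[0,0,-18],0],
    [0,[0,0,-26],0],
    [0,[0,0,-30],0],
    [0,[0,0,-34],0],
    [0,[0,0,-34],0],
    [0,[0,0,-34],0]
  ]
}}

```text
time_s: 20.1
ee_pos: [596.0, -47.5, 80.1]
ee_rot: [9.8, 90.0, 15.4]
force: [0.3, -0.2, -1.3]
gripper_width: 15.5
```

Call:
{"name": "arm_command", "arguments": {
  "deltas": [
    [0,[0,0,-4],0],
    [0,[0,0,-7],0],
    [0,[0,0,-10],0],
    [0,[0,0,-12],0],
    [0,[0,0,-14],0],
    [0,[0,0,-15],0],
    [0,[0,0,-15],0]
  ]
}}

```text
time_s: 20.8
ee_pos: [595.7, -47.6, 68.2]
ee_rot: [-16.5, 89.9, -10.9]
force: [-6.8, 0.1, 17.7]
gripper_width: 15.9
```

Call:
{"name": "arm_command", "arguments": {
  "deltas": [
    [0.45,[0,0,3],0],
    [0.45,[0,0,3],0],
    [0.45,[0,0,3],0],
    [0.45,[0,0,3],0],
    [0.45,[0,0,40],0],
    [0.3,[0,0,80],0],
    [0,[40,4,85],0],
    [0,[80,8,85],0],
    [0,[119.4,11.7,85],0],
    [0,[119.4,11.7,85],0],
    [0,[119.4,11.7,50],0],
    [0,[119.4,11.7,32],0],
    [0,[119.4,11.7,32],0]
  ]
}}

```text
time_s: 22.1
ee_pos: [712.1, -35.7, 92.9]
ee_rot: [170.5, 89.5, 176.1]
force: [0.2, -0.2, 0.3]
gripper_width: 0.8
```

```bash
python3 - <<'E'
from h import *
a=cams.grab_frame('scene')
ov(a,[],'s8.png',(215,365,160,300))
E
```

```text
(no output)
```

View pics/s8.png

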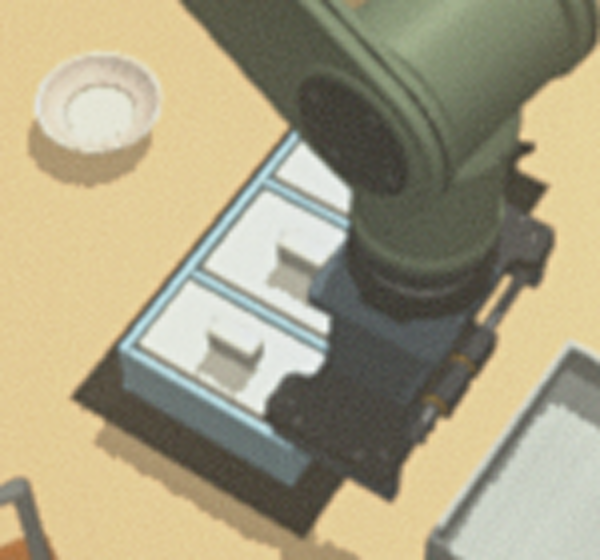

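Call:
{"name": "arm_command", "arguments": {
  "deltas": [
    [0,[-15,-1.5,0],0],
    [0,[-30,-3,0],0],
    [0,[-45,-4.4,0],0],
    [0,[-60,-5.9,0],0],
    [0,[-70,-6.9,0],0],
    [0,[-77.6,-7.6,0],0],
    [0,[-77.6,-7.6,-8],0],
    [0,[-77.6,-7.6,-16],0],
    [0,[-77.6,-7.6,-21],0],
    [0,[-77.6,-7.6,-23],0],
    [0,[-77.6,-7.6,-25],0],
    [0,[-77.6,-7.6,-25],0]
  ]
}}

```text
time_s: 23.35
ee_pos: [638.0, -43.3, 71.9]
ee_rot: [18.7, 90.0, 24.3]
force: [0.3, -0.1, 0.3]
gripper_width: 0.3
```

Call:
{"name": "arm_command", "arguments": {
  "deltas": [
    [0,[0,0,-1],0],
    [0,[0,0,-2],0],
    [0,[0,0,-3],0],
    [0,[0,0,-4],0],
    [0,[0,0,-4],0]
  ]
}}

```text
time_s: 23.85
ee_pos: [638.1, -43.4, 71.5]
ee_rot: [-6.2, 89.9, -0.6]
force: [-5.2, 0.6, 18.0]
gripper_width: 0.5
```

Call:
{"name": "arm_command", "arguments": {
  "deltas": [
    [0,[0,0,20],0],
    [0,[0,0,60],0],
    [0,[0,0,84],0],
    [0,[25,28,84],0],
    [0,[50,56,84],0],
    [0,[70.2,83.2,84],0],
    [0,[70.2,83.2,84],0],
    [0,[70.2,83.2,45],0],
    [0,[70.2,83.2,29],0],
    [0,[70.2,83.2,29],0],
    [0,[50,81.2,29],0],
    [0,[30,79.2,29],0],
    [0,[10,77.3,29],0],
    [0,[-7.4,75.6,29],0],
    [0,[-7.4,75.6,20],0],
    [0,[-7.4,75.6,10],0],
    [0,[-7.4,75.6,4],0],
    [0,[-7.4,75.6,2],0],
    [0,[-7.4,75.6,0],0],
    [0,[-7.4,75.6,0],0]
  ]
}}

```text
time_s: 25.85
ee_pos: [630.9, 32.0, 71.5]
ee_rot: [-17.0, 89.9, -11.4]
force: [-7.7, -1.6, 23.2]
gripper_width: 0.1
```

Call:
{"name": "arm_command", "arguments": {
  "deltas": [
    [0,[0,0,20],0],
    [0,[0,0,60],0],
    [0,[0,0,84],0],
    [0,[25,33,84],0],
    [0,[50,67,84],0],
    [0,[68.4,101.1,84],0],
    [0,[68.4,101.1,84],0],
    [0,[68.4,101.1,45],0],
    [0,[68.4,101.1,29],0],
    [0,[68.4,101.1,29],0],
    [0,[48,99.1,29],0],
    [0,[28,97.1,29],0],
    [0,[8,95.2,29],0],
    [0,[-9.2,93.5,29],0],
    [0,[-9.2,93.5,20],0],
    [0,[-9.2,93.5,10],0],
    [0,[-9.2,93.5,4],0],
    [0,[-9.2,93.5,2],0],
    [0,[-9.2,93.5,0],0],
    [0,[-9.2,93.5,0],0]
  ]
}}

```text
time_s: 27.85
ee_pos: [621.8, 125.6, 71.5]
ee_rot: [1.2, 89.9, 6.8]
force: [-9.0, -1.6, 22.5]
gripper_width: -0.0
```

Call:
{"name": "arm_command", "arguments": {
  "deltas": [
    [0,[0,0,40],0],
    [0,[-20,0,90],0],
    [0,[-60,10,130],0],
    [0,[-100,30,160],0],
    [0,[-140,60,180],0],
    [0,[-180,100,200],0],
    [0.5,[-200,120,200],0],
    [0.5,[-200,120,200],0]
  ]
}}

```text
time_s: 28.65
ee_pos: [419.2, 249.0, 269.4]
ee_rot: [57.4, 89.8, 63.2]
force: [1.1, -0.1, -0.3]
gripper_width: 13.4
```

```bash
python3 - <<'E'
from h import *
a=cams.grab_frame('scene');b=cams.grab_frame('top')
ov(a,[],'s9.png',(215,365,160,300))
s=[357.6,-230.5,np.deg2rad(-25.3)]
B=[box(-67,67,-45,45,0,85),box(-49,-35,-32.5,32.5,85,85),box(-7,7,-32.5,32.5,85,85),box(35,49,-32.5,32.5,85,85)]
tur=lambda x0:[box(x0-4.5,x0+4.5,-18,18,146,200)]
ov(a,[(s,B),(s,tur(-42)),(s,[box(42-4.5,42+4.5,-18,18,131,185)])],'s9a.png',(90,240,180,290),5)
ov(b,[(s,B),(s,tur(-42)),(s,[box(42-4.5,42+4.5,-18,18,131,185)])],'t9a.png',(310,430,240,340),6)
ov(a,[],'s9b.png',(80,240,180,300),5)
ov(b,[],'t9b.png',(320,480,170,270),5)
E
```

```text
(no output)
```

View pics/s9.png

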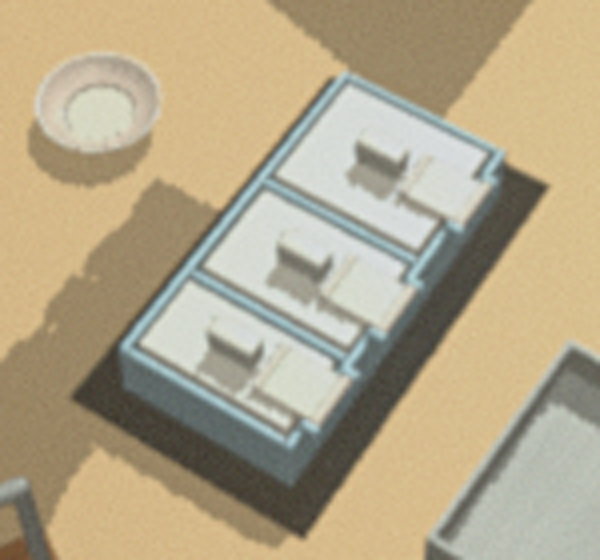

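View pics/s9a.png

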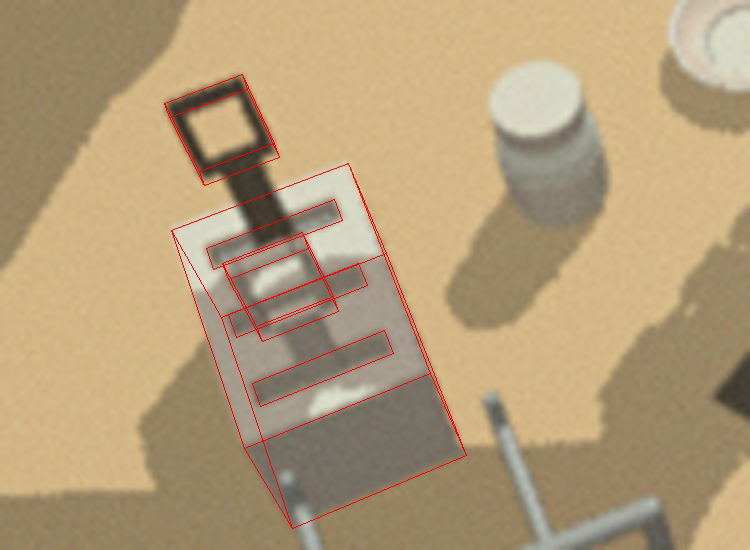

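View pics/t9a.png

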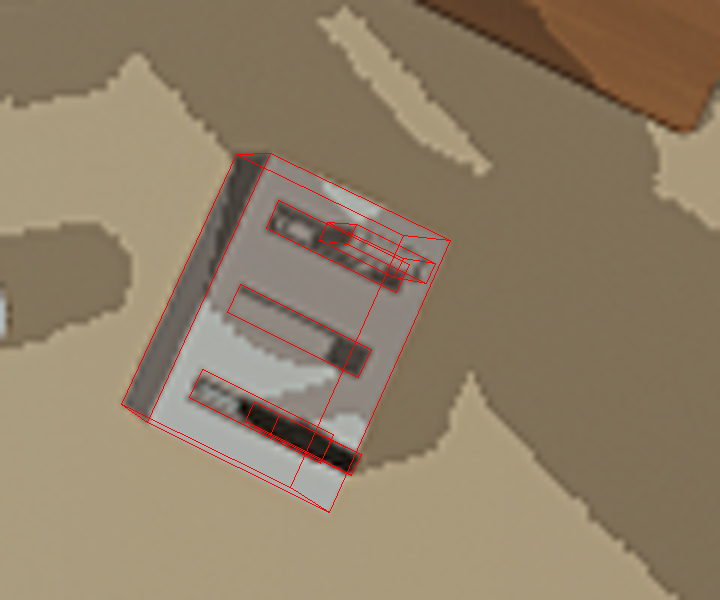

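View pics/s9b.png

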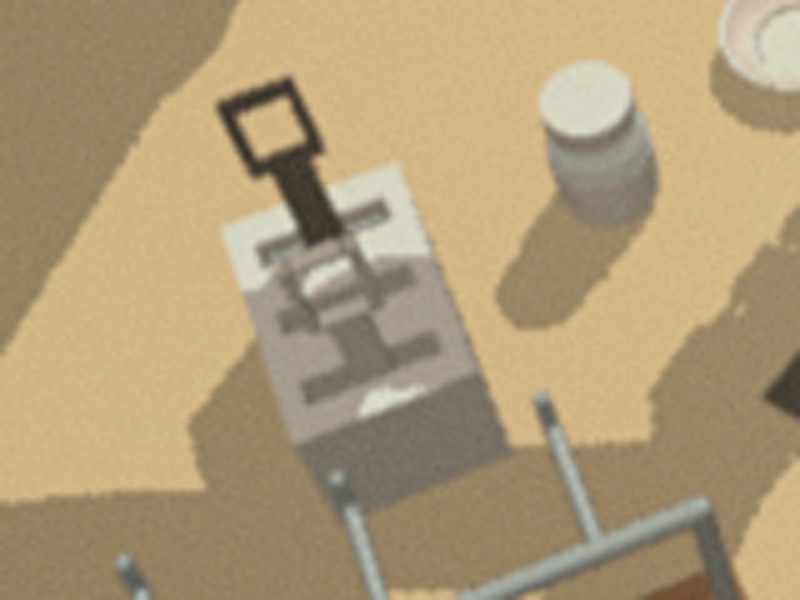

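View pics/t9b.png

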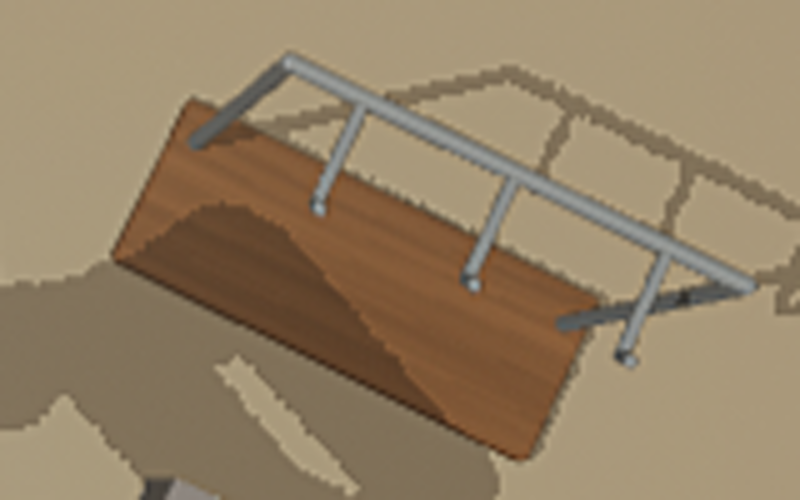

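```bash
python3 - <<'E'
from h import *
a=cams.grab_frame('scene');b=cams.grab_frame('top')
s=[357.6,-230.5,np.deg2rad(-25.3)]
for f,n in ((b,'top'),(a,'sc')):
  for x0,z0 in ((-42,200),(42,185)):
    for z in (z0,z0-54):
        print(n,x0,z,proj(f,T(s,np.array([[x0,-18,z],[x0,18,z.__float__()]],float))).round(1).tolist())
for f,nm in ((a,'s'),(b,'t')):
  for n in ('turner','scraper'):
    for r in cams.silhouettes(f,n)[:2]:
      ys,xs=np.nonzero(r['region']); print(nm,n,round(r['conf'],2),r['centre'],xs.min(),xs.max(),ys.min(),ys.max())
def crop(f,c,k,n):
    u0,u1,v0,v1=c; cv2.imwrite('pics/'+n,cv2.resize(f['img'][v0:v1,u0:u1,::-1],None,fx=k,fy=k,interpolation=cv2.INTER_NEAREST))
crop(b,(335,395,265,325),10,'t10.png')
E
```

```text
top -42 200 [[368.8, 317.0], [355.3, 310.2]]
top -42 146 [[363.9, 314.4], [351.1, 308.0]]
top 42 185 [[381.3, 285.0], [368.1, 278.5]]
top 42 131 [[375.9, 284.1], [363.3, 278.0]]
sc -42 200 [[122.8, 201.5], [138.4, 195.8]]
sc -42 146 [[129.9, 215.0], [144.8, 209.4]]
sc 42 185 [[134.5, 233.6], [150.6, 227.5]]
sc 42 131 [[141.3, 246.2], [156.6, 240.2]]
s turner 0.81 [143.7, 214.4] 124 150 196 229
s scraper 0.77 [151.1, 239.0] 136 157 227 255
t turner 0.52 [359.1, 313.1] 348 368 306 317
t turner 0.43 [396.7, 223.9] 342 471 181 262
```

View pics/t10.png

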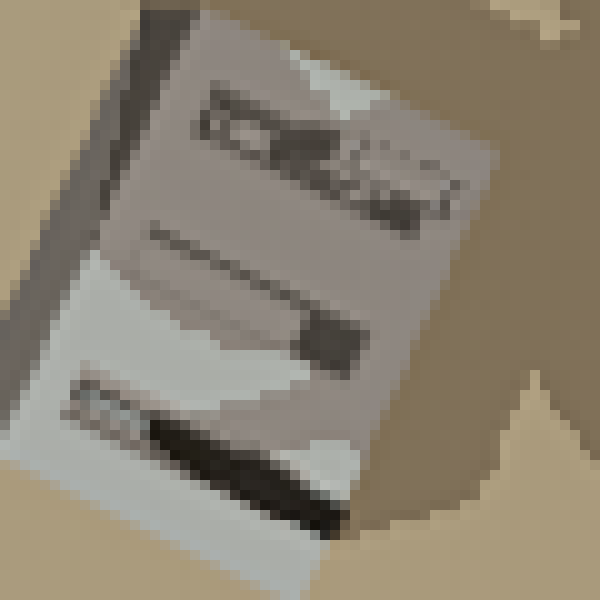

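```bash
cat > rk.py <<'E'
from h import *
from scipy.optimize import least_squares
a=cams.grab_frame('scene');b=cams.grab_frame('top')
P=[];
tt=[(384,211.6),(414.6,227),(445.4,241.6)]; ts=[(188.6,259.6),(147.6,275.6),(104.4,292.4)]; tr=[(393,190),(423,206),(453.4,220)]
obs=[]
for y,u in zip((80,0,-80),tt): obs.append((b,[-60,y,256],u))
for y,u in zip((80,0,-80),tr): obs.append((b,[-0,y,240],u))
for y,u in zip((80,0,-80),ts): obs.append((a,[-60,y,256],u))
def res(p,o): return np.concatenate([proj(f,T(p,np.array([q],float)))[0]-u for f,q,u in o])
for nm,o in (('all',obs),('t',obs[:6]),('s',obs[6:]),('tips',obs[:3]+obs[6:])):
    r=least_squares(res,[515,-240,-.44],args=(o,));print(nm,r.x.round(2),np.rad2deg(r.x[2]).round(2),r.fun.round(1))
    if nm=='all':X=r.x
B=[box(-5,5,-135,135,235,245)]+[box(-60,0,y-3.5,y+3.5,236.5,243.5) for y in(80,0,-80)]+[box(-63.5,-56.5,y-3.5,y+3.5,236.5,258) for y in(80,0,-80)]
ov(a,[(X,B)],'s11.png',(80,240,220,340),5);ov(b,[(X,B)],'t11.png',(320,480,170,270),5)
for n,y in zip('ABC',(80,0,-80)): print(n,T(X,np.array([[-34.,y,240]])),'tip',T(X,np.array([[-60.,y,240]])))
E
python3 rk.py
```

```text
all [ 5.8143e+02 -3.5438e+02 -4.7000e-01] -26.7 [-0.3 -0.8 -0.2 -0.7  0.2  0.4 -0.5  0.  -0.5 -1.  -0.5  0.2 -0.8  0.1
 -0.8 -0.  -0.4 -0.3]
t [ 5.8075e+02 -3.5494e+02 -4.6000e-01] -26.44 [-0.  -0.3  0.2 -0.4  0.6  0.6 -0.4  0.4 -0.2 -0.7 -0.2  0.4]
s [ 5.8264e+02 -3.5347e+02 -4.6000e-01] -26.49 [-0.2  0.1 -0.1  0.   0.3 -0.1]
tips [ 5.8185e+02 -3.5355e+02 -4.6000e-01] -26.25 [-0.6 -0.7 -0.3 -0.8  0.1  0.1 -0.7 -0.2 -0.6 -0.1 -0.1 -0.1]
A [[ 586.99156574 -267.63543114  240.        ]] tip [[ 563.76319556 -255.95455708  240.        ]]
B [[ 551.05041479 -339.10733939  240.        ]] tip [[ 527.82204461 -327.42646533  240.        ]]
C [[ 515.10926384 -410.57924763  240.        ]] tip [[ 491.88089366 -398.89837357  240.        ]]
```

View pics/s11.png

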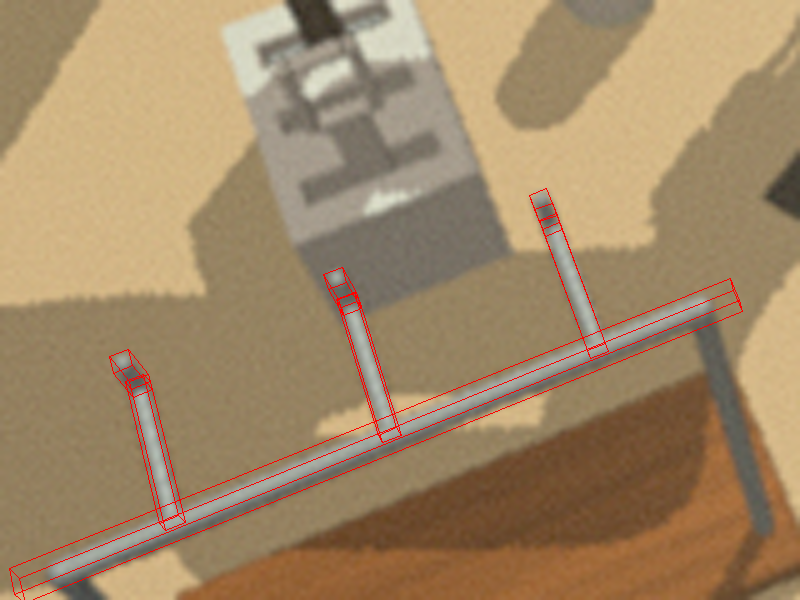

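View pics/t11.png

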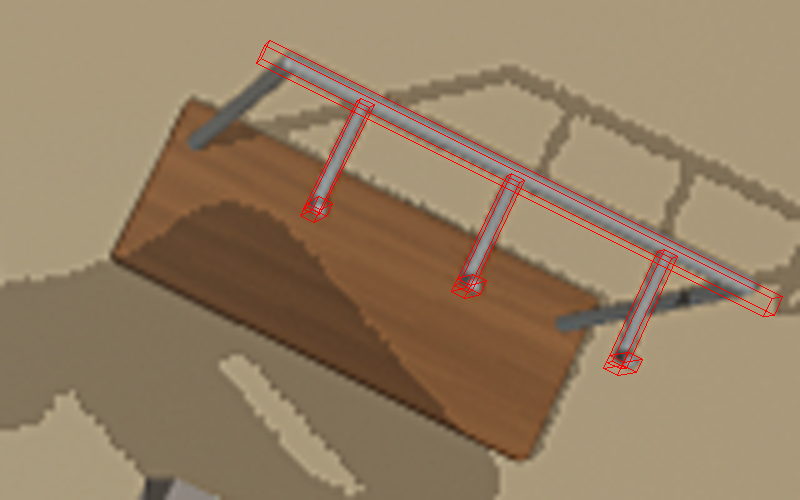

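Call:
{"name": "arm_command", "arguments": {
  "deltas": [
    [0.66,[0,-45,0],0],
    [0.66,[0,-90,0],0],
    [0.66,[0,-135,0],0],
    [0.66,[0,-180,0],-0.1],
    [0.66,[0,-225,0],-0.2],
    [0.66,[0,-270,0],-0.3],
    [0.66,[-5,-315,0],-0.4],
    [0.66,[-10,-360,0],-0.5],
    [0.66,[-15,-405,0],-0.539],
    [0.66,[-20,-450,0],-0.539],
    [0.66,[-25.3,-494.3,0],-0.539],
    [0.66,[-25.3,-494.3,0],-0.539],
    [0.66,[-25.3,-494.3,-45],-0.539],
    [0.66,[-25.3,-494.3,-45],-0.539],
    [0.66,[-25.3,-494.3,-45],-0.539]
  ]
}}

```text
time_s: 30.65
ee_pos: [395.5, -248.1, 223.0]
ee_rot: [164.4, 89.9, 139.2]
force: [0.8, -0.2, 0.2]
gripper_width: 59.8
```

```bash
python3 - <<'E'
from h import *
a=cams.grab_frame('scene');b=cams.grab_frame('top')
ov(a,[],'s12.png',(70,240,140,280),4)
s=env.state();print(s['ee_pos'],s['force'],s['gripper_width'],s['qpos'])
E
```

```text
[ 396.82234387 -248.76359144  224.72568647] [ 0.04266582 -0.45565392  0.35348201] 59.97368945355648 [-3.34960768e+01  8.59051134e+00  1.02878767e+02  9.19615762e-03
  6.83601944e+01 -9.82598350e+01]
```

View pics/s12.png

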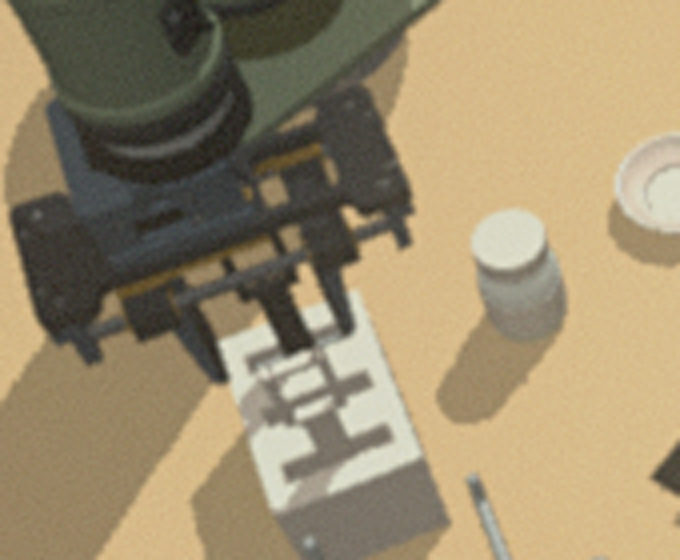

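Call:
{"name": "arm_command", "arguments": {
  "deltas": [
    [0.66,[0,0,-30],0],
    [0.66,[0,0,-55],0],
    [0.66,[0,0,-73],0],
    [0.66,[0,0,-73],0],
    [0,[0,0,-73],0],
    [0,[0,0,-73],0],
    [0,[0,0,-73],0],
    [0,[0,0,-73],0],
    [0,[0,0,-73],0]
  ],
  "grip_force": 25
}}

```text
time_s: 31.65
ee_pos: [396.4, -249.0, 151.1]
ee_rot: [-3.6, 89.9, -28.9]
force: [0.5, 1.0, 5.5]
gripper_width: 36.2
```

Call:
{"name": "arm_command", "arguments": {
  "deltas": [
    [0,[0,0,15],0],
    [0,[0,0,35],0],
    [0,[0,0,60],0],
    [0,[0,0,85],0],
    [0,[0,0,100],0],
    [0,[0,0,100],0],
    [0,[20,-35,100],0],
    [0,[40,-70,100],-0.01],
    [0,[60,-105,100],-0.019],
    [0,[76.5,-140.9,100],-0.019],
    [0,[76.5,-140.9,95],-0.019],
    [0,[76.5,-140.9,90],-0.019],
    [0,[76.5,-140.9,90],-0.019],
    [0,[76.5,-140.9,90],-0.019]
  ]
}}

```text
time_s: 33.05
ee_pos: [471.6, -388.3, 239.7]
ee_rot: [155.5, 89.9, 129.1]
force: [0.1, -1.1, -1.2]
gripper_width: 35.4
```

```bash
python3 - <<'E'
from h import *
a=cams.grab_frame('scene');b=cams.grab_frame('top')
ov(a,[],'s13.png',(50,250,190,340),4);ov(b,[],'t13.png',(340,500,170,310),4)
s=env.state();print(s['ee_pos'],s['force'],s['torque'],s['gripper_width'])
E
```

```text
[ 472.04392817 -388.7121744   240.52111477] [-0.35124614  0.37534638 -0.29042909] [ 0.02365197 -0.01612459 -0.00618158] 35.753255328557515
```

View pics/s13.png

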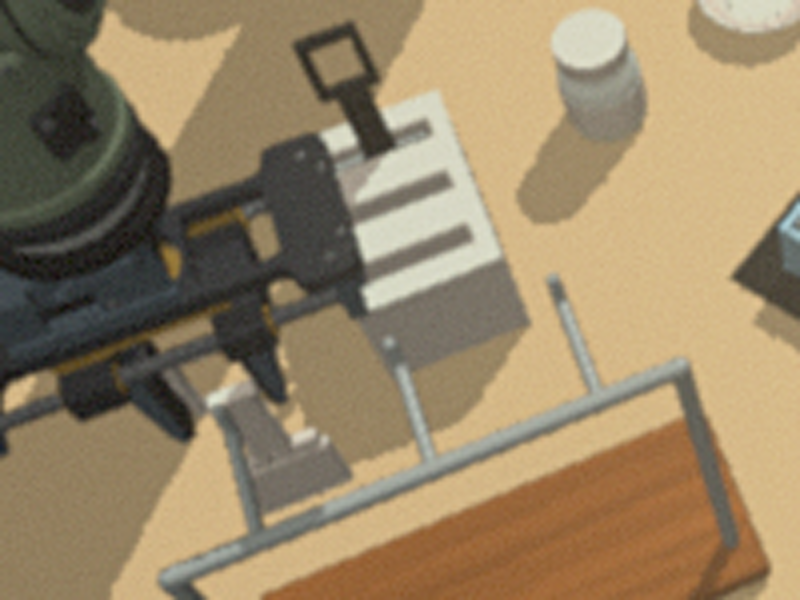

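View pics/t13.png

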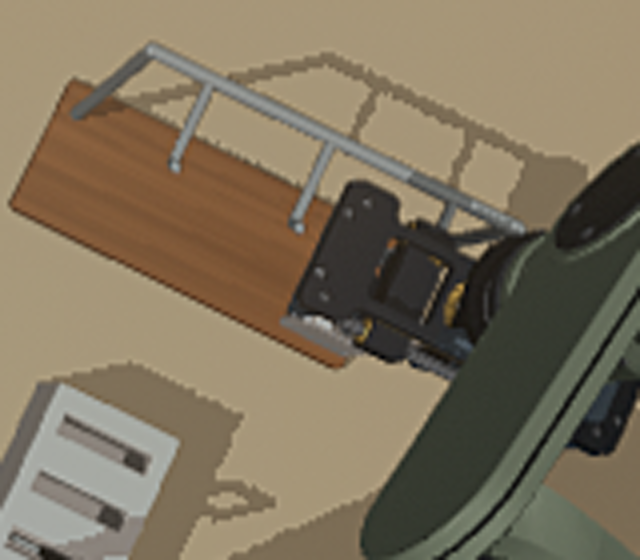

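```bash
python3 - <<'E'
from h import *
a=cams.grab_frame('scene');b=cams.grab_frame('top')
p=[472.1,-389.1,np.deg2rad(-26.4)]; e=248
it=[(p,[box(-4.5,4.5,-18,18,e-27,e+27),box(-4,4,-25,25,e-148,e-80),box(-4,4,-10,10,e-80,e-27)])]
ov(a,it,'s14.png',(80,180,260,340),7);ov(b,it,'t14.png',(390,490,190,280),7)
E
```

```text
(no output)
```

View pics/s14.png

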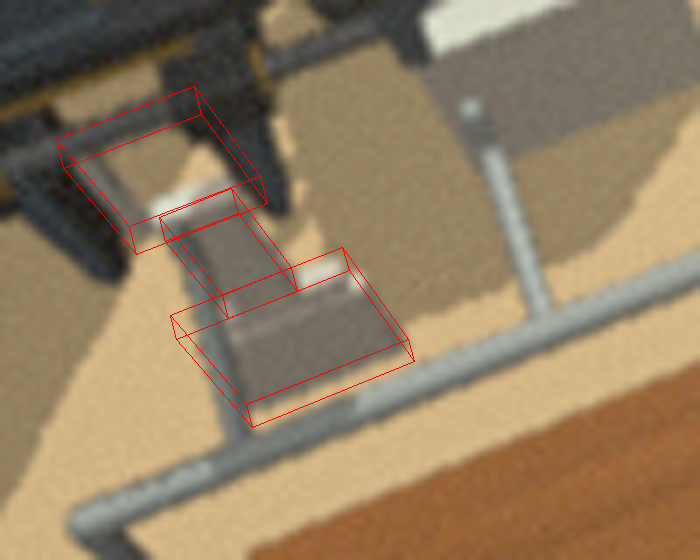

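View pics/t14.png

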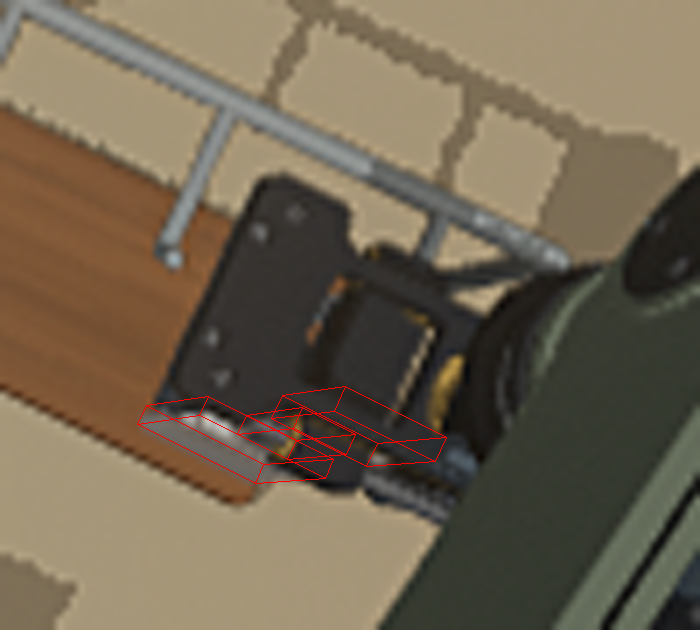

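Call:
{"name": "arm_command", "arguments": {
  "deltas": [
    [0,[9,-4.5,0],0],
    [0,[18,-9,0],0],
    [0,[27,-13.4,0],0],
    [0,[36,-17.9,0],0],
    [0,[43,-21.4,0],0],
    [0,[43,-21.4,0],0],
    [0,[43,-21.4,0],0]
  ]
}}

```text
time_s: 33.95
ee_pos: [515.2, -410.9, 239.6]
ee_rot: [169.0, 89.9, 142.6]
force: [-0.5, 0.4, -1.4]
gripper_width: 35.8
```

```bash
python3 - <<'E'
from h import *
a=cams.grab_frame('scene');b=cams.grab_frame('top')
p=[515.1,-410.5,np.deg2rad(-26.4)]; e=248
it=[(p,[box(-4.5,4.5,-18,18,e-27,e+27),box(-4,4,-25,25,e-148,e-80)])]
ov(a,[],'s15.png',(80,180,260,340),7)
s=env.state();print(s['ee_pos'],s['force'],s['torque'],s['gripper_width'])
E
```

```text
[ 514.95037131 -410.71908537  239.90619548] [ 0.77612656 -0.2310185  -0.84955228] [-0.02588287  0.03112539  0.02811988] 35.750261794467846
```

View pics/s15.png

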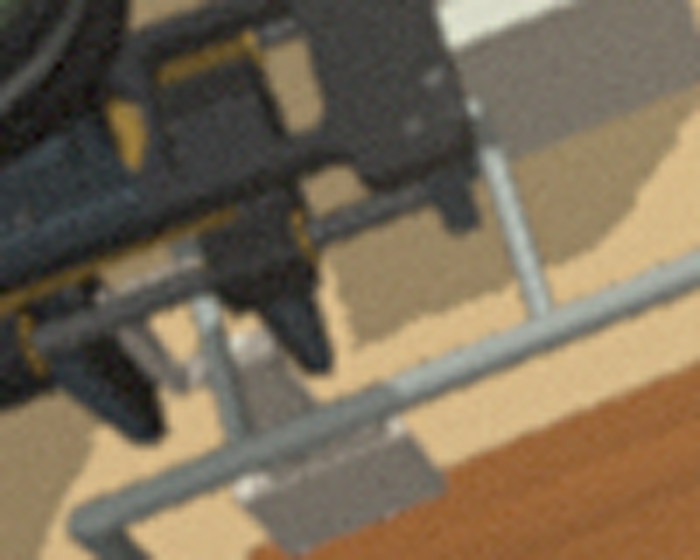

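Call:
{"name": "arm_command", "arguments": {
  "deltas": [
    [0,[0,0,-6],0],
    [0,[0,0,-12],0],
    [0,[0,0,-17],0],
    [0,[0,0,-21],0],
    [0,[0,0,-24],0],
    [0,[0,0,-24],0],
    [0,[0,0,-24],0]
  ]
}}

```text
time_s: 34.75
ee_pos: [515.3, -410.9, 216.0]
ee_rot: [12.9, 90.0, -13.5]
force: [-0.8, 0.0, -1.6]
gripper_width: 35.6
```

Call:
{"name": "arm_command", "arguments": {
  "deltas": [
    [0,[0,0,-1],0],
    [0,[0,0,-2],0],
    [0,[0,0,-3],0],
    [0,[0,0,-4],0],
    [0,[0,0,-4],0]
  ]
}}

```text
time_s: 35.25
ee_pos: [515.5, -411.1, 215.3]
ee_rot: [-11.8, 89.8, -38.2]
force: [-2.4, 2.6, 11.6]
gripper_width: 36.0
```

Call:
{"name": "arm_command", "arguments": {
  "deltas": [
    [0.5,[0,0,3],0],
    [0.55,[0,0,3],0],
    [0.57,[0,0,3],0],
    [0.57,[0,0,3],0],
    [0.57,[0,0,15],0],
    [0.57,[0,0,40],0],
    [0.57,[0,0,75],0],
    [0.57,[0,0,80],0],
    [0.57,[-20,30,80],0],
    [0.57,[-40,60,80],0],
    [0.57,[-60,90,80],0],
    [0.57,[-80,120,80],0],
    [0.57,[-80,120,80],0]
  ]
}}

```text
time_s: 36.55
ee_pos: [432.7, -287.7, 292.6]
ee_rot: [149.2, 89.9, 122.9]
force: [0.4, -0.2, 0.1]
gripper_width: 52.0
```

```bash
python3 - <<'E'
from h import *
a=cams.grab_frame('scene');b=cams.grab_frame('top');save(a,'s16f.png')
ov(a,[],'s16.png',(60,240,200,340),4);ov(b,[],'t16.png',(340,500,170,310),4)
s=env.state();print(s['ee_pos'],s['force'],s['gripper_width'],s['qpos'],s['time_s'])
E
```

```text
[ 435.26897165 -290.74635847  292.60110179] [-0.23715761 -0.00768092  0.15204443] 52.129752547710495 [-3.49954596e+01  1.14919683e+01  8.93195905e+01 -8.43240404e-03
  7.90927938e+01 -9.86601219e+01] 36.65
```

View pics/s16.png

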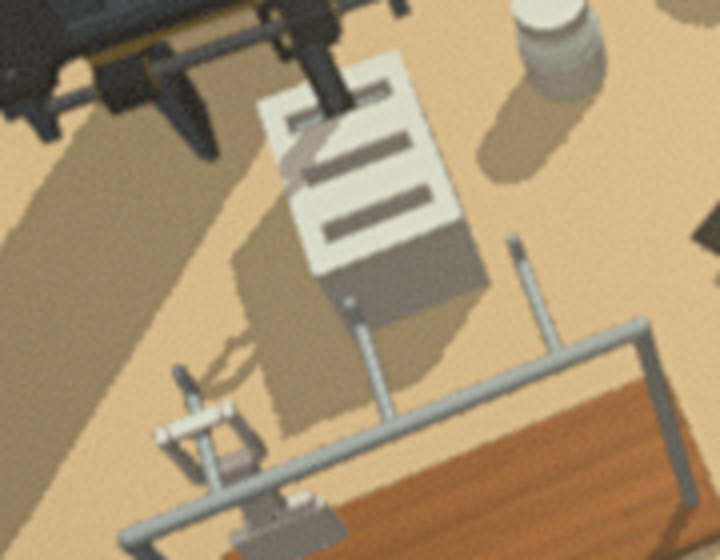

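View pics/t16.png

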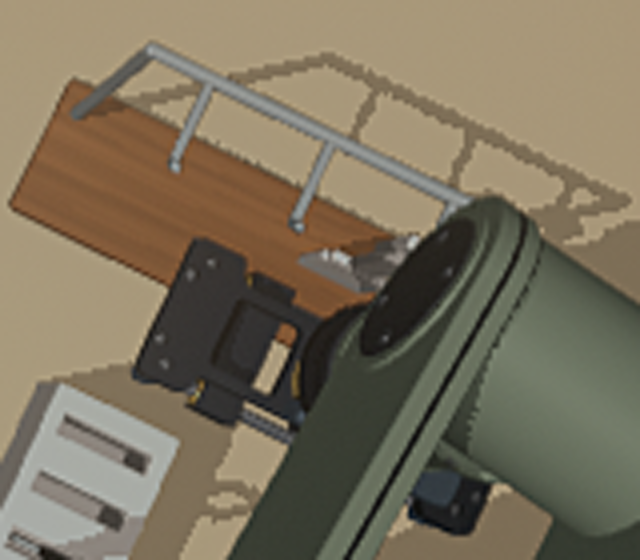

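Call:
{"name": "arm_command", "arguments": {
  "deltas": [
    [0.66,[-30,20,0],0],
    [0.66,[-60,40,-20],0],
    [0.66,[-90,60,-40],0.01],
    [0.66,[-115.8,77.7,-60],0.019],
    [0.66,[-115.8,77.7,-65],0.019],
    [0.66,[-115.8,77.7,-65],0.019],
    [0.66,[-115.8,77.7,-65],0.019]
  ]
}}

```text
time_s: 37.35
ee_pos: [321.2, -214.7, 227.8]
ee_rot: [-9.8, 89.9, -35.1]
force: [-0.9, -1.1, 0.4]
gripper_width: 60.0
```

```bash
python3 - <<'E'
from h import *
a=cams.grab_frame('scene')
ov(a,[],'s17.png',(70,240,140,280),4)
s=env.state();print(s['ee_pos'],s['force'],s['gripper_width'])
E
```

```text
[ 321.22921839 -214.65536715  227.84280018] [ 0.28605132 -0.04182134  0.78802524] 60.3489018732217
```

View pics/s17.png

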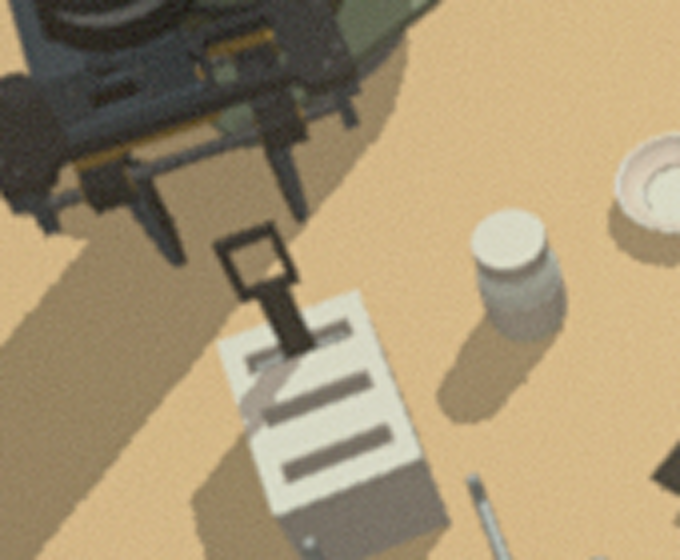

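Call:
{"name": "arm_command", "arguments": {
  "deltas": [
    [0.66,[0,0,-25],0],
    [0.66,[0,0,-50],0],
    [0.66,[0,0,-62],0],
    [0.66,[0,0,-62],0],
    [0.66,[0,0,-62],0],
    [0,[0,0,-62],0],
    [0,[0,0,-62],0],
    [0,[0,0,-62],0],
    [0,[0,0,-62],0],
    [0,[0,0,-62],0]
  ]
}}

```text
time_s: 38.4
ee_pos: [319.7, -213.4, 165.4]
ee_rot: [-5.7, 89.9, -31.0]
force: [-1.0, -0.2, 2.8]
gripper_width: 35.5
```

Call:
{"name": "arm_command", "arguments": {
  "deltas": [
    [0,[0,0,15],0],
    [0,[0,0,35],0],
    [0,[0,0,60],0],
    [0,[0,0,85],0],
    [0,[0,0,100],0],
    [0,[0,0,100],0],
    [0,[35,-5,100],0],
    [0,[75,-10,100],0],
    [0,[115,-16,100],-0.01],
    [0,[155,-23,100],-0.019],
    [0,[195,-29,100],-0.019],
    [0,[224.7,-33.3,95],-0.019],
    [0,[224.7,-33.3,80],-0.019],
    [0,[224.7,-33.3,75],-0.019],
    [0,[224.7,-33.3,75],-0.019],
    [0,[224.7,-33.3,75],-0.019]
  ]
}}

```text
time_s: 40.0
ee_pos: [543.5, -246.5, 240.0]
ee_rot: [173.9, 90.0, 147.5]
force: [-0.6, 0.5, -0.7]
gripper_width: 36.0
```

```bash
python3 - <<'E'
from h import *
a=cams.grab_frame('scene');b=cams.grab_frame('top')
p=[544,-246.3,np.deg2rad(-26.4)]; e=248
it=[(p,[box(-4.5,4.5,-18,18,e-27,e+27),box(-2.5,2.5,-29,29,e-163,e-95)])]
ov(a,it,'s18.png',(130,250,220,320),6);ov(b,it,'t18.png',(340,460,170,270),6)
s=env.state();print(s['ee_pos'],s['force'],s['gripper_width'])
E
```

```text
[ 543.90686531 -246.62164531  240.84588246] [ 0.32635696 -0.32402966 -0.8214036 ] 35.660825538554704
```

View pics/s18.png

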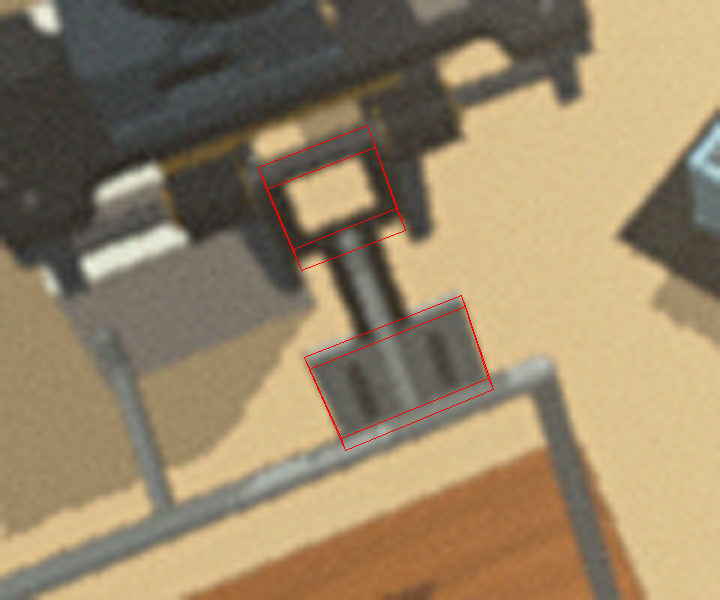

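View pics/t18.png

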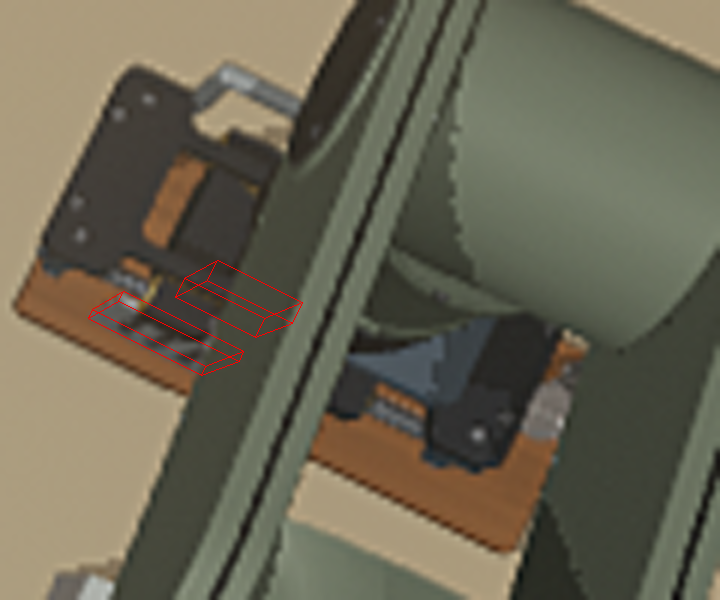

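Call:
{"name": "arm_command", "arguments": {
  "deltas": [
    [0,[9,-4.5,0],0],
    [0,[18,-9,0],0],
    [0,[27,-13.4,0],0],
    [0,[36,-17.9,0],0],
    [0,[43,-21.4,0],0],
    [0,[43,-21.4,0],0],
    [0,[43,-21.4,0],0]
  ]
}}

```text
time_s: 40.8
ee_pos: [587.1, -267.9, 239.6]
ee_rot: [175.7, 89.9, 149.4]
force: [-0.0, 0.6, -0.8]
gripper_width: 35.6
```

```bash
python3 - <<'E'
from h import *
a=cams.grab_frame('scene')
ov(a,[],'s19.png',(130,250,220,320),6)
s=env.state();print(s['ee_pos'],s['force'],s['torque'],s['gripper_width'])
E
```

```text
[ 586.9112646  -267.7481827   239.74532484] [ 0.6250652   1.14777535 -0.95251478] [-0.04890828 -0.01119057  0.01238744] 36.245003674993775
```

View pics/s19.png

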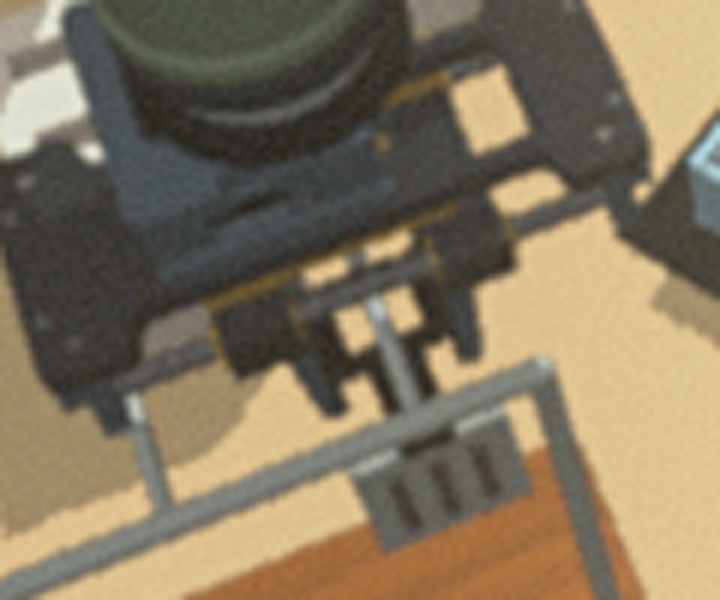

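The hook passes through the loop centrally; lowering.

Call:
{"name": "arm_command", "arguments": {
  "deltas": [
    [0,[0,0,-6],0],
    [0,[0,0,-12],0],
    [0,[0,0,-17],0],
    [0,[0,0,-21],0],
    [0,[0,0,-24],0],
    [0,[0,0,-26],0],
    [0,[0,0,-28],0],
    [0,[0,0,-28],0]
  ]
}}

```text
time_s: 41.65
ee_pos: [587.1, -267.9, 214.6]
ee_rot: [3.2, 89.9, -23.2]
force: [-3.9, 1.7, 8.6]
gripper_width: 35.5
```

Call:
{"name": "arm_command", "arguments": {
  "deltas": [
    [0.5,[0,0,2],0],
    [0.55,[0,0,2],0],
    [0.57,[0,0,2],0],
    [0.57,[0,0,2],0],
    [0.57,[0,0,15],0],
    [0.57,[0,0,40],0],
    [0.57,[0,0,75],0],
    [0.57,[0,0,90],0],
    [0.57,[-30,30,100],0],
    [0.57,[-70,70,100],0],
    [0.57,[-110,110,100],0],
    [0.57,[-140,150,100],0],
    [0.57,[-160,195,100],0],
    [0.57,[-180,240,100],0],
    [0.57,[-190,285,100],0],
    [0.57,[-200,330,100],0],
    [0.57,[-205,375,100],0],
    [0.57,[-210,420,100],0],
    [0.57,[-210,465,100],0],
    [0.57,[-210,465,100],0]
  ]
}}

```text
time_s: 43.65
ee_pos: [376.8, 201.7, 312.8]
ee_rot: [95.6, 89.8, 69.6]
force: [-0.8, -0.5, 0.6]
gripper_width: 52.4
```

```bash
python3 - <<'E'
from h import *
a=cams.grab_frame('scene');b=cams.grab_frame('top');save(a,'s20.png');save(b,'t20.png')
ov(a,[],'s20a.png',(80,260,190,340),4);ov(a,[],'s20b.png',(215,365,160,300),4)
s=env.state();print(s['ee_pos'],s['force'],s['gripper_width'],s['time_s'])
E
```

```text
[376.99052386 197.75648554 312.50483416] [-1.19061045 -0.10814383  0.61056991] 51.69267557081252 43.75
```

View pics/s20a.png

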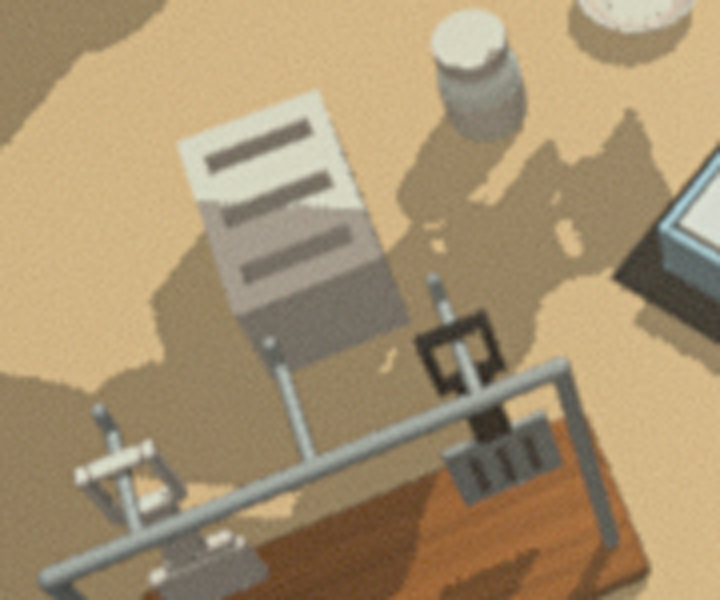

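View pics/s20b.png

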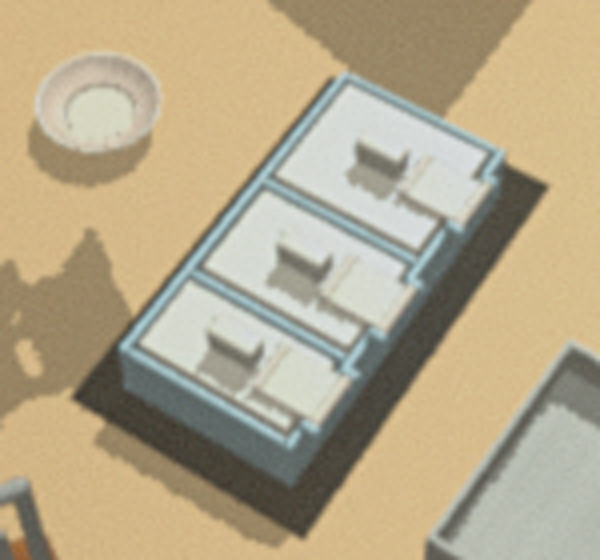

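View pics/t20.png

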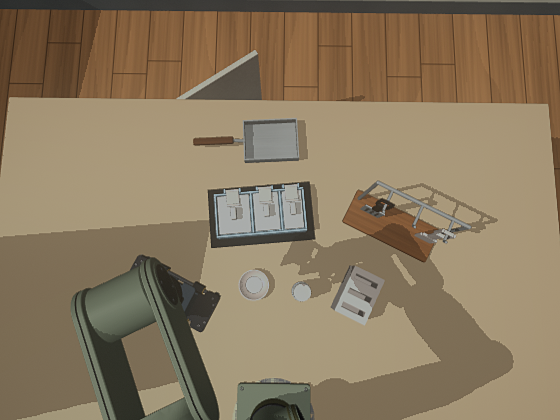

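All done: three tubs are in, the latches lie level, both tools hang, the stand is empty, and pan, soy dish and jar have not moved. I let things settle for a second, check once more, and hand in.

Call:
{"name": "arm_command", "arguments": {
  "deltas": [
    [0.57,[0,0,0],0],
    [0.57,[0,0,0],0],
    [0.57,[0,0,0],0],
    [0.57,[0,0,0],0],
    [0.57,[0,0,0],0],
    [0.57,[0,0,0],0],
    [0.57,[0,0,0],0],
    [0.57,[0,0,0],0]
  ]
}}

```text
time_s: 44.55
ee_pos: [377.1, 197.1, 311.9]
ee_rot: [141.1, 90.0, 114.7]
force: [-0.2, -0.3, 0.3]
gripper_width: 52.2
```

```bash
python3 - <<'E'
from h import *
a=cams.grab_frame('scene');old=cv2.imread('pics/s20.png')[:,:,::-1]
d=np.abs(a['img'].astype(int)-old)[190:380,80:380].sum(2);print(d.max(),(d>80).sum())
print(env.job_done())
E
```

```text
143 149
the job is handed in; nothing more can be done
None
```

The job is handed in at about 45 s. All three tubs are seated in their pockets, latches A, B and C are shut, the scraper hangs on hook C and the turner on hook A. No paddle was in the stand, and I did not touch the pan, soy dish or jar.

**Checks that agreed:**
- **Tubs:** each one met the pocket floor at the expected height, with the TCP (tool point) at about 68.3 mm.
- **Latches:** each stopped my push at about the level position, with the fingertips at about 60.5 mm. The last pictures show all three lying flat.
- **Tools:** both loops are round their hooks and the stand is empty.

**Check left open:** a comparison of the last two scene pictures, about a second apart, showed 149 changed pixels in the crop covering the rack, stand and bento. I handed in without finding the cause. It could be image noise, the arm's shadow as it settled, or a slight sway of a hanging tool.

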